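# Stack the desk things and clip the pen away

### The job

Clear the glass desk for writing: lay the blue cork-backed tile cork side down in the middle of the dark grey felt pad, its long side along the pad's long side, then stand the aluminium tin upright in the middle of the tile, then lay the white eraser flat on the middle of the tin's cap. Last of all, lay the navy pen in the chrome clip holder, in both clips, with its middle over the holder's middle. Work in that order, let go of each thing before taking the next, and leave the phone stand, the mug and the yellow note block where they are.

Things in the scene. Friction and masses are not known exactly. Their poses are not given: they have to be found in the camera images.
- tile: loose ceramic tile, glazed blue on top with a brown cork backing, 90 x 60 x 14 mm (x, y, z), lying cork down on the desk; origin at the centre of its underside, x along the long side, z up; 60 mm across the grasp (y); about 130 g
- tin: loose round aluminium tin with a steel twist cap, shut, standing upright: body 47 mm in diameter and 31 mm high, cap 48 mm in diameter and 17 mm high on top of it, 48 mm high in all, flat top; origin at the centre of its underside, z up; its yaw does not matter; about 80 g
- eraser: loose white plastic eraser block, 50 x 22 x 14 mm (x, y, z), lying flat; origin at the centre of its underside, x along its length, z up; about 30 g
- pen: loose navy plastic pen, eight-sided barrel 124 mm long, 12 mm across the flats (it does not roll), with a short steel nose and end cap, 146 mm overall, lying on a flat; origin on the underside below the middle of the barrel, x along the pen towards the nose, z up; either end may point either way in the holder; about 25 g
- pad: target: dark grey felt pad, 150 x 120 x 3 mm (x, y, z), stuck to the desk at a new place and yaw each time; origin at the centre of its underside, so its top is 3 mm above the origin; x along its long side
- clip: target: chrome pen holder fixed to the desk: dark base 116 x 40 x 6 mm (x, y, z), two rigid bright U clips open at the top, each 12 mm long, centred at x = -36 and +36 mm, nothing between them above the base; inside 17 mm wide in y, floor 30 mm above the origin, sides to 40 mm, flared lips to 51 mm (28 mm mouth); the pen lies along x in both; origin: centre of the base's underside
- phone_stand: bystander, loose: clear, colourless acrylic phone stand, about 80 x 65 x 86 mm high; origin at the centre of its base's underside; leave it alone
- mug: bystander, loose: terracotta-coloured mug, 76 mm in diameter, 85 mm high, handle at its +y side; origin at the centre of its underside; leave it alone
- note_block: bystander, loose: yellow block of notes, 75 x 75 x 30 mm; origin at the centre of its underside; leave it alone

How it is judged:
By the outcome, as a careful person would: the job done as asked, in the order asked, and still so for the second after the job is handed in, with the robot touching nothing.
It also fails if it takes over 123 s, if anything falls off the work surface, if the arm or the gripper's body presses on something with over 40 N, if the wrist force passes 120 N, or if a joint passes its speed limit or range.

### The arm

A 6-joint arm with a two-finger parallel gripper is mounted at the origin on the work surface. World frame = base frame: x ahead of the robot, y to its left, z up, the work surface at z = 0. Lengths are in m, angles in rad, forces in N, time in s.
With the tool pointing down it reaches from about 0.4 to 0.925 m from the base axis. Payload 3.4 kg.
Tool frame: the origin (TCP) lies midway between the tips of the shut fingers; the grasp point (between the pads) lies 19 mm behind it; z points along the fingers, y is the direction in which the jaws open and shut (so a half turn about z gives the same grasp; the last joint's range is limited). The gripper opens to 85 mm and grips with 20 to 120 N. Pads are 22 mm wide; open, the fingers measure 114 mm over their backs; the gripper's body (76 mm by 85 mm) begins 54 mm behind the grasp point. The pads swing forward as they close: fully open they stand 13 mm farther back than shut.
Start: joints at [-1.409, 0.307, 1.506, -0, 1.328, -0.073], TCP at [0.134, -0.559, 0.204] pointing down, gripper open.
Joint ranges: [-3.12, 3.12], [-1.05, 2.28], [0.14, 2.33], [-1.42, 4.57], [0.1, 2.73], [-2.68, 2.68]. Speed limits (rad/s): [2.57, 2.57, 3.14, 3.14, 3.14, 3.14].

### API

Orientations are given as a 3x3 rotation matrix whose columns are the frame's x, y, z axes.
In Python, from rig import * gives the robot as it stands.
- The arm moves only by the tool step_arm, never from a script. Its argument "deltas" is a list of rows, each an object with "translation": the shift along the tool's x, y, z in m, a list of three; "angular": the turn, a rotation vector about the tool's x, y, z in degrees, a list of three; "grip": the closure, from 0 (fully open) to 1 (shut). In form: [{"translation": [x, y, z], "angular": [rx, ry, rz], "grip": grip}, ...]. A call has exactly 5 rows; each row is the pose to reach, as a shift and turn from the pose measured when the call began, along the tool's axes at that moment; what a row does not reach only later rows make up. A row lasts 1/12 s, in which the tool goes at most 41.7 mm and 7.16 degrees, less where a joint would pass 70% of its speed; a pose out of reach is approached as far as the arm can. A call with a gripper value outside its range is refused whole. The fingers move at their own pace and stop on an object; "squeeze" is the grip in N (left out, the last holds). Time passes only in rows, so rows that repeat a pose let the fingers close, or fill a call up. It gives the time, the measured TCP pose, the force and the opening at its end, in the units of the state.
- sense(): the state, without advancing time (a new reading comes with each control period).
- grab_frame(name): name is "scene" or "top" or "wrist"; returns the picture (400x640x3 uint8, red, green, blue); there is no depth.
- calibration(name): a dict with "intrinsics" (3x3 intrinsics, pixels), "R" (3x3) and "t" (3): a world point X has camera coordinates R X + t; the wrist camera has in their place "mount" (4x4, takes a point from camera to tool coordinates, whose origin is the TCP and whose axes are the flange's). Camera axes: x right, y down, z forward; pixel columns grow to the right and rows downward; lengths in m; the calibration is good to about 2 mm. A picture is of the moment at which its call begins: read the wrist's pose just before it. calibration takes no time and is no camera call.
- close_job(): hands the job in, once; it reports no verdict.
Trained networks look in the newest picture that a camera, given by its name, has taken for a name from the list of things; names that differ only in an ending like _2 or _b are one class to them, and where a whole thing is asked for, a point or a joint stands for the part that bears it (a point fixed in the world has none). Each returns a list of dicts, best first, with "score" (0 to 1); they miss things now and then, are a little off and sometimes report something else, mostly with a low value. They report only what shows in the picture. A call takes as long as a camera call.
- boxes_of(camera, thing): "bbox" ([centre column, centre row, width, height] in pixels, round what is visible of it).
The state is a dict: "clock": time; "joint_pos": joint angles; "dq": joint speeds; "effort": joint torques, N m; "ee_pos": TCP position; "tcp_rot": TCP orientation; "contact_force": force on the tool from outside, world axes, zero at the start; "torque": the same for the moment, N m; "opening": finger opening in m.
Only numpy, scipy, OpenCV 4.12 (cv2) and the standard library are available. Lean on these libraries where they do the work, as an engineer would, in place of code of your own. Each camera call takes 0.05 s, during which the arm holds its last target.

## Working session

There is one attempt and no reset: what is moved stays moved. The work goes in short steps, Python scripts to look and compute and a tool call to move; the robot and the scene stay as the last step left them, time stands still between calls to the robot, and variables do not carry over. Pictures are saved under pics/ and viewed, and the job is handed in when it is done.

Besides the shell and the picture viewer there is one more tool, called after "Emit:" by a JSON object that holds its "method" and its "body". step_arm: Moves the arm, as the interface text tells. Its arguments: {"type":"object","properties":{"deltas":{"type":"array"},"squeeze":{"type":"number"}},"required":["deltas"]}

```bash
ls; mkdir -p pics; python3 - <<'E'
from rig import *
import cv2,numpy as np
np.set_printoptions(precision=4,suppress=True)
s=sense();print(s)
for n in ["scene","top","wrist"]:
    im=grab_frame(n);cv2.imwrite(f"pics/{n}0.png",im[:,:,::-1]);print(n,calibration(n))
print(sense()['clock'])
E
```

```text
pics
{'clock': 0.0, 'joint_pos': array([-1.4095,  0.3076,  1.5077,  0.    ,  1.3284, -0.0735]), 'dq': array([0.0002, 0.0002, 0.0006, 0.0004, 0.0013, 0.0011]), 'effort': array([ -0.0023, -45.7557, -25.1917,  -0.0004,   0.0132,  -0.    ]), 'ee_pos': array([ 0.1336, -0.5585,  0.2027]), 'tcp_rot': array([[ 0.9726,  0.2327, -0.0003],
       [ 0.2327, -0.9726,  0.002 ],
       [ 0.0002, -0.002 , -1.    ]]), 'contact_force': array([ 1.2837,  0.3915, -0.5063]), 'torque': array([ 0.0007, -0.0157,  0.0065]), 'opening': 0.08522922193677979}
scene {'intrinsics': array([[436.3957,   0.    , 315.8419],
       [  0.    , 436.3957, 202.0626],
       [  0.    ,   0.    ,   1.    ]]), 'R': array([[-0.7437,  0.6685, -0.0017],
       [ 0.37  ,  0.4095, -0.8339],
       [-0.5567, -0.6209, -0.5519]]), 't': array([ 0.4683, -0.1924,  1.4573])}
top {'intrinsics': array([[369.8241,   0.    , 327.2132],
       [  0.    , 369.8241, 195.6726],
       [  0.    ,   0.    ,   1.    ]]), 'R': array([[ 0.0198, -0.9998, -0.0082],
       [-0.9813, -0.0179, -0.1916],
       [ 0.1914,  0.0118, -0.9814]]), 't': array([-0.0136,  0.5938,  0.8817])}
wrist {'intrinsics': array([[331.2876,   0.    , 318.327 ],
       [  0.    , 331.2876, 198.2698],
       [  0.    ,   0.    ,   1.    ]]), 'mount': array([[ 0.0002, -0.9473, -0.3203,  0.0831],
       [ 1.    , -0.0002,  0.0011,  0.0007],
       [-0.0011, -0.3203,  0.9473, -0.1695],
       [ 0.    ,  0.    ,  0.    ,  1.    ]])}
0.15
```

View pics/scene0.png

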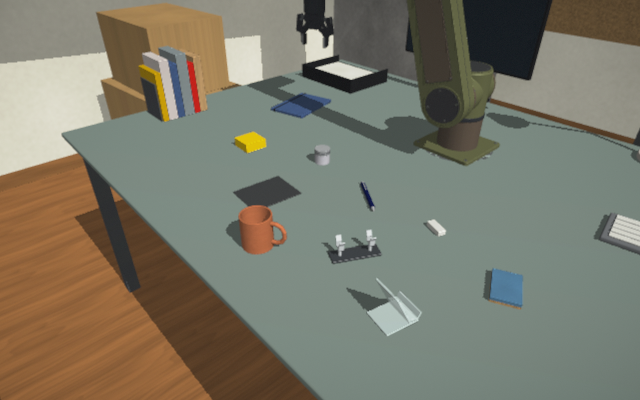

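View pics/top0.png

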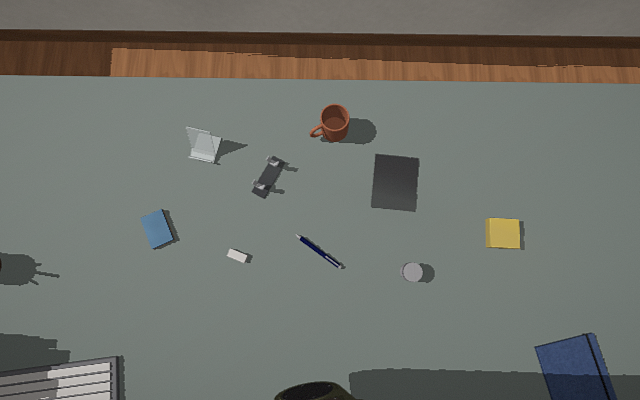

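View pics/wrist0.png

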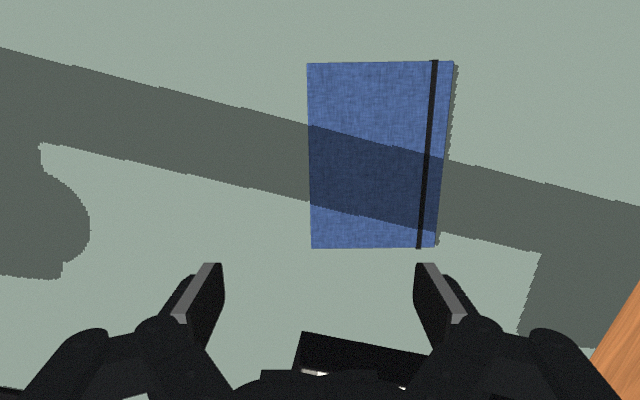

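The top view shows the tile at (158,229), eraser (238,256), pen (320,251), tin (412,271), pad (395,182) and clip (270,178). The stand is at (205,145), the mug at (333,122) and the note block at (503,233). I'll segment these and triangulate against the scene view.

```bash
cat > h.py <<'E'
from rig import *
import cv2,numpy as np
np.set_printoptions(precision=4,suppress=True)
def cam(n,s=None):
    c=calibration(n);K=c['intrinsics']
    if n!='wrist': return K,np.array(c['R']),np.array(c['t'])
    M=np.array(c['mount']);T=np.eye(4);T[:3,:3]=s['tcp_rot'];T[:3,3]=s['ee_pos']
    W=np.linalg.inv(T@M); return K,W[:3,:3],W[:3,3]
def ray(C,uv):
    K,R,t=C; d=R.T@np.linalg.inv(K)@np.array([uv[0],uv[1],1.]); return -R.T@t,d/np.linalg.norm(d)
def onz(C,uv,z):
    o,d=ray(C,uv); return o+d*(z-o[2])/d[2]
def proj(C,X):
    K,R,t=C; X=np.atleast_2d(X); p=(X@R.T+t)@K.T; return p[:,:2]/p[:,2:]
def tri(obs):
    A=np.zeros((3,3));b=np.zeros(3)
    for C,uv in obs:
        o,d=ray(C,uv);P=np.eye(3)-np.outer(d,d);A+=P;b+=P@o
    X=np.linalg.solve(A,b); return X,[float(np.linalg.norm(proj(C,X)[0]-uv)) for C,uv in obs]
def shot(n,name):
    s=sense();im=grab_frame(n);cv2.imwrite(f"pics/{name}.png",im[:,:,::-1]);return s,im
def crop(im,u,v,w,h,k,name):
    u0=max(0,int(u-w/2));v0=max(0,int(v-h/2));c=im[v0:v0+h,u0:u0+w]
    cv2.imwrite(f"pics/{name}.png",cv2.resize(c,None,fx=k,fy=k,interpolation=cv2.INTER_CUBIC)[:,:,::-1])
E
python3 - <<'E'
from h import *
C={n:cam(n) for n in('top','scene')}
for th in ['tile','tin','eraser','pen','pad','clip','phone_stand','mug','note_block']:
    b={n:boxes_of(n,th) for n in C}
    for n in C: print(th,n,[(np.round(x['bbox'],1).tolist(),round(x['score'],2)) for x in b[n][:2]])
    if all(b[n] for n in C):
        X,e=tri([(C[n],b[n][0]['bbox'][:2]) for n in C]);print('   ',X,np.round(e,1), onz(C['top'],b['top'][0]['bbox'][:2],0.0))
print(sense()['clock'])
im=cv2.imread('pics/top0.png')[:,:,::-1]
crop(im,270,220,260,190,3,'topA');crop(im,400,220,120,150,4,'topB')
E
```

```text
tile top [([156.3, 228.3, 31.8, 39.2], 0.92)]
tile scene [([504.4, 288.2, 34.8, 41.1], 0.95)]
    [0.5092 0.4476 0.0036] [1.  1.2] [0.5084 0.4515 0.    ]
tin top [([413.5, 274.4, 22.3, 20.1], 0.85)]
tin scene [([323.4, 155.1, 18.8, 25.1], 0.86)]
    [ 0.4003 -0.2237  0.0139] [1.  0.8] [ 0.4019 -0.2287  0.    ]
eraser top [([236.3, 256.9, 22.5, 16.2], 0.71)]
eraser scene [([435.6, 229.8, 18.0, 17.7], 0.59)]
    [ 0.4391  0.2318 -0.0036] [1.1 1.1] [0.4375 0.2331 0.    ]
pen top [([320.9, 252.0, 45.5, 32.3], 0.81), ([395.5, 182.5, 47.2, 57.4], 0.62)]
pen scene []
pad top [([394.8, 183.0, 48.8, 59.8], 0.82)]
pad scene [([267.7, 192.1, 66.0, 28.7], 0.95), ([261.6, 228.8, 48.5, 47.2], 0.31)]
    [ 0.644  -0.1845 -0.0024] [0. 0.] [ 0.6435 -0.1841  0.    ]
clip top [([271.5, 177.7, 27.3, 41.5], 0.67)]
clip scene [([355.1, 249.4, 49.8, 33.8], 0.89), ([250.7, 144.5, 30.2, 20.6], 0.21)]
    [0.6498 0.1528 0.003 ] [1.  1.2] [0.6523 0.1513 0.    ]
phone_stand top [([203.6, 145.2, 32.3, 36.0], 0.77)]
phone_stand scene [([394.9, 310.5, 56.6, 55.2], 0.86), ([323.8, 155.0, 20.5, 23.4], 0.23)]
    [0.7355 0.34   0.016 ] [0.5 0.8] [0.7417 0.3447 0.    ]
mug top [([331.1, 123.5, 38.7, 36.0], 0.76), ([236.2, 255.6, 22.1, 13.8], 0.22)]
mug scene [([261.6, 230.8, 47.5, 52.6], 0.82)]
    [ 0.7934 -0.0069  0.0398] [0.9 1.1] [ 0.8114 -0.0084  0.    ]
note_block top [([504.4, 234.9, 38.1, 32.2], 0.78)]
note_block scene [([249.6, 144.3, 28.8, 21.3], 0.97)]
    [ 0.5079 -0.4705 -0.0029] [0.4 0.3] [ 0.5084 -0.47    0.    ]
1.05
```

View pics/topA.png

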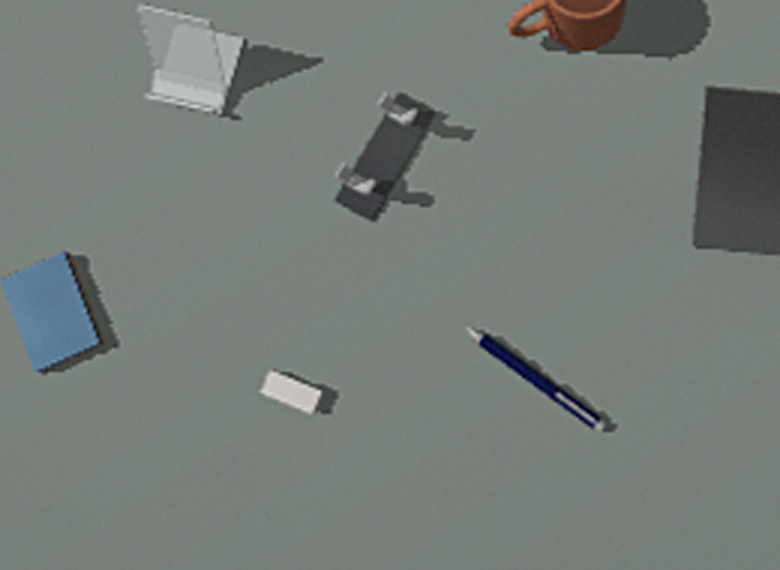

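The crop shows the tile, eraser, pen and clip clearly. The pen's nose points up-left and the clip base axis runs down-left. Next I'll get precise poses from masks.

```bash
cat > poses.py <<'E'
from h import *
def rectw(C,mask,z):
    n,l,st,_=cv2.connectedComponentsWithStats(mask.astype(np.uint8));k=1+np.argmax(st[1:,4])
    ys,xs=np.where(l==k)
    P=np.array([onz(C,(x,y),z)[:2] for x,y in zip(xs,ys)])
    (c,(w,h),a)=cv2.minAreaRect((P*1000).astype(np.float32))
    if w<h: w,h,a=h,w,a+90
    return np.array(c)/1000,w,h,(a+90)%180-90,P.mean(0)
E
python3 - <<'E'
from poses import *
im=cv2.imread('pics/top0.png')[:,:,::-1].astype(int);C=cam('top')
r,g,b=im[...,0],im[...,1],im[...,2]
def win(m,u0,u1,v0,v1):
    w=np.zeros_like(m);w[v0:v1,u0:u1]=m[v0:v1,u0:u1];return w
print('tile',rectw(C,win((b-r>50),130,190,200,260),.014))
print('eraser',rectw(C,win((r>150),220,260,240,270),.014))
print('pen',rectw(C,win((b-r>30)|(r>160),290,350,230,275),.008))
print('pad',rectw(C,win((r<85),360,425,145,220),.003))
print('clipbase',rectw(C,win((r<75),245,290,150,200),.006))
print('note',rectw(C,win((r-b>80),480,530,210,255),.03))
print(im[180,395],im[180,268],im[100,200])
E
```

```text
tile (array([0.5072, 0.4449]), 88.23445129394531, 58.091819763183594, 26.352718353271484, array([0.5068, 0.4449]))
eraser (array([0.4413, 0.2295]), 48.989784240722656, 21.009206771850586, 69.90910339355469, array([0.4413, 0.2293]))
pen (array([0.4597, 0.0236]), 135.1699676513672, 9.756650924682617, 55.14689254760742, array([0.4624, 0.0281]))
pad (array([ 0.6458, -0.1844]), 150.0352783203125, 120.73247528076172, -4.937294006347656, array([ 0.645 , -0.1838]))
clipbase (array([0.6465, 0.1431]), 115.28795623779297, 76.42666625976562, -25.71271514892578, array([0.6482, 0.1556]))
note (array([ 0.5116, -0.4513]), 84.84834289550781, 73.73381042480469, 87.84170532226562, array([ 0.5115, -0.4524]))
[63 64 64] [69 71 72] [124 132 126]
```

View pics/topB.png

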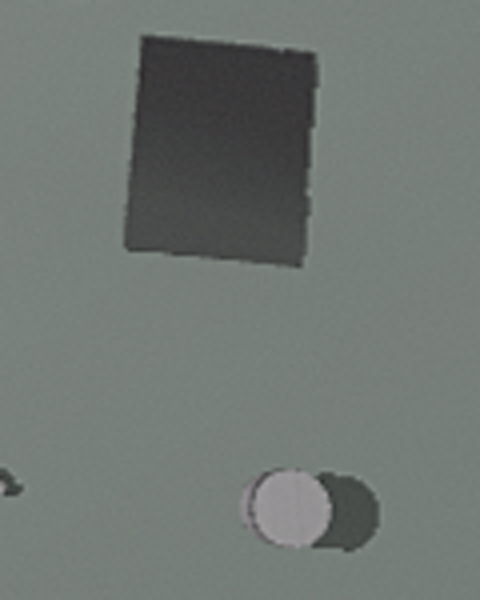

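```bash
cat > plan.py <<'E'
import sys
from h import *
from scipy.spatial.transform import Rotation as Ro
# usage: plan.py x y z yaw  -> total delta in tool axes now (mm, deg), tool kept vertical
def delta(s,p,yaw):
    R=np.array(s['tcp_rot']);c,n=np.cos(np.radians(yaw)),np.sin(np.radians(yaw))
    G=np.array([[c,n,0],[n,-c,0],[0,0,-1.]])
    return R.T@(np.array(p)-s['ee_pos'])*1000,Ro.from_matrix(R.T@G).as_rotvec(degrees=True)
if __name__=='__main__':
    s=sense();a=[float(v) for v in sys.argv[1:]]
    t,w=delta(s,a[:3],a[3])
    R=s['tcp_rot'];print('now',s['ee_pos'],'yaw',round(float(np.degrees(np.arctan2(R[1,0],R[0,0]))),2),'F',s['contact_force'],'op',round(s['opening'],4),'t',s['clock'])
    n=max(np.linalg.norm(t)/41,np.linalg.norm(w)/7.1)
    print('total',np.round(t,1),np.round(w,2),'rows',round(n,1))
    m=int(np.ceil(n))
    for i in range(1,m+1): 
        f=i/m; print(np.round(t*f/1000,3).tolist(),np.round(w*f,1).tolist())
E
python3 plan.py 0.50 -0.10 0.23 13.45; 
```

```text
now [ 0.1337 -0.5593  0.2036] yaw 13.45 F [ 0.4918  0.0778 -0.3565] op 0.085 t 1.05
total [ 463.1 -361.5  -26.4] [0. 0. 0.] rows 14.3
[0.031, -0.024, -0.002] [0.0, 0.0, 0.0]
[0.062, -0.048, -0.004] [0.0, 0.0, 0.0]
[0.093, -0.072, -0.005] [0.0, 0.0, 0.0]
[0.123, -0.096, -0.007] [0.0, 0.0, 0.0]
[0.154, -0.12, -0.009] [0.0, 0.0, 0.0]
[0.185, -0.145, -0.011] [0.0, 0.0, 0.0]
[0.216, -0.169, -0.012] [0.0, 0.0, 0.0]
[0.247, -0.193, -0.014] [0.0, 0.0, 0.0]
[0.278, -0.217, -0.016] [0.0, 0.0, 0.0]
[0.309, -0.241, -0.018] [0.0, 0.0, 0.0]
[0.34, -0.265, -0.019] [0.0, 0.0, 0.0]
[0.37, -0.289, -0.021] [0.0, 0.0, 0.0]
[0.401, -0.313, -0.023] [0.0, 0.0, 0.0]
[0.432, -0.337, -0.025] [0.0, 0.0, 0.0]
[0.463, -0.361, -0.026] [0.0, 0.0, 0.0]
```

Emit:
{"method": "step_arm", "body": {"deltas": [{"translation": [0.032,-0.025,-0.002],"angular": [0,0,0],"grip": 0},{"translation": [0.064,-0.05,-0.004],"angular": [0,0,0],"grip": 0},{"translation": [0.096,-0.075,-0.006],"angular": [0,0,0],"grip": 0},{"translation": [0.128,-0.1,-0.008],"angular": [0,0,0],"grip": 0},{"translation": [0.16,-0.125,-0.01],"angular": [0,0,0],"grip": 0}]}}

```text
clock: 1.47
ee_pos: [0.261, -0.399, 0.2137]
tcp_rot: [[0.973, 0.232, 0.0], [0.232, -0.973, -0.0], [0.0, 0.0, -1.0]]
contact_force: [0.7, 0.2, 0.3]
opening: 0.0853
```

Emit:
{"method": "step_arm", "body": {"deltas": [{"translation": [0.16,-0.125,-0.01],"angular": [0,0,0],"grip": 0},{"translation": [0.16,-0.125,-0.01],"angular": [0,0,0],"grip": 0},{"translation": [0.16,-0.125,-0.01],"angular": [0,0,0],"grip": 0},{"translation": [0.16,-0.125,-0.01],"angular": [0,0,0],"grip": 0},{"translation": [0.16,-0.125,-0.01],"angular": [0,0,0],"grip": 0}]}}

```text
clock: 1.88
ee_pos: [0.3887, -0.2383, 0.2242]
tcp_rot: [[0.973, 0.232, 0.001], [0.232, -0.973, -0.0], [0.001, 0.001, -1.0]]
contact_force: [0.3, -1.2, 0.1]
opening: 0.0854
```

Emit:
{"method": "step_arm", "body": {"deltas": [{"translation": [0.16,-0.125,-0.01],"angular": [0,0,0],"grip": 0},{"translation": [0.16,-0.125,-0.01],"angular": [0,0,0],"grip": 0},{"translation": [0.16,-0.125,-0.01],"angular": [0,0,0],"grip": 0},{"translation": [0.16,-0.125,-0.01],"angular": [0,0,0],"grip": 0},{"translation": [0.16,-0.125,-0.01],"angular": [0,0,0],"grip": 0}]}}

```text
clock: 2.3
ee_pos: [0.5166, -0.0774, 0.2347]
tcp_rot: [[0.973, 0.232, 0.002], [0.232, -0.973, -0.0], [0.002, 0.001, -1.0]]
contact_force: [0.8, -1.0, 0.7]
opening: 0.0854
```

```bash
python3 plan.py 0.507 0.445 0.14 26.4|head -2; python3 plan.py 0.645 -0.184 0.18 -4.9|head -2
```

```text
now [ 0.5166 -0.0774  0.2347] yaw 13.44 F [ 0.7647 -1.0065  0.6608] op 0.0854 t 2.3
total [ 111.9 -510.4   94.4] [  0.07  -0.1  -12.96] rows 13.0
now [ 0.5166 -0.0774  0.2347] yaw 13.44 F [ 0.7647 -1.0065  0.6608] op 0.0854 t 2.3
total [100.  133.5  55. ] [ 0.04 -0.12 18.34] rows 4.3
```

Emit:
{"method": "step_arm", "body": {"deltas": [{"translation": [0.04,-0.2,0.02],"angular": [0,0,-4],"grip": 0},{"translation": [0.04,-0.2,0.02],"angular": [0,0,-4],"grip": 0},{"translation": [0.04,-0.2,0.02],"angular": [0,0,-4],"grip": 0},{"translation": [0.04,-0.2,0.02],"angular": [0,0,-4],"grip": 0},{"translation": [0.04,-0.2,0.02],"angular": [0,0,-4],"grip": 0}]}}

```text
clock: 2.72
ee_pos: [0.5087, 0.1285, 0.2145]
tcp_rot: [[0.954, 0.3, 0.002], [0.3, -0.954, -0.0], [0.002, 0.001, -1.0]]
contact_force: [0.8, -0.6, -0.2]
opening: 0.085
```

```bash
python3 plan.py 0.507 0.445 0.14 26.4|head -2
```

```text
now [0.5087 0.1285 0.2145] yaw 17.45 F [ 0.758  -0.6029 -0.2119] op 0.085 t 2.7167
total [  93.1 -302.5   74.4] [ 0.07 -0.12 -8.95] rows 7.9
```

Emit:
{"method": "step_arm", "body": {"deltas": [{"translation": [0.01,-0.04,0.009],"angular": [0,0,-1],"grip": 0},{"translation": [0.022,-0.078,0.018],"angular": [0,0,-2],"grip": 0},{"translation": [0.034,-0.115,0.028],"angular": [0,0,-3.5],"grip": 0},{"translation": [0.046,-0.153,0.037],"angular": [0,0,-4.5],"grip": 0},{"translation": [0.058,-0.19,0.047],"angular": [0,0,-5.5],"grip": 0}]}}

```text
clock: 3.13
ee_pos: [0.5069, 0.3295, 0.1673]
tcp_rot: [[0.92, 0.391, 0.003], [0.391, -0.92, -0.0], [0.003, 0.001, -1.0]]
contact_force: [0.7, -0.4, 0.8]
opening: 0.0852
```

```bash
python3 plan.py 0.507 0.445 0.14 26.4|head -2
```

```text
now [0.5069 0.3295 0.1673] yaw 23.02 F [ 0.7473 -0.359   0.7783] op 0.0852 t 3.1333
total [  45.2 -106.3   27.3] [ 0.07 -0.16 -3.38] rows 2.9
```

Emit:
{"method": "step_arm", "body": {"deltas": [{"translation": [0.015,-0.036,0.009],"angular": [0,0,-1],"grip": 0},{"translation": [0.03,-0.071,0.018],"angular": [0,0,-2],"grip": 0},{"translation": [0.045,-0.106,0.027],"angular": [0,-0.2,-3.4],"grip": 0},{"translation": [0.045,-0.106,0.027],"angular": [0,-0.2,-3.4],"grip": 0},{"translation": [0.045,-0.106,0.027],"angular": [0,-0.2,-3.4],"grip": 0}]}}

```text
clock: 3.55
ee_pos: [0.506, 0.4465, 0.1387]
tcp_rot: [[0.894, 0.448, -0.002], [0.448, -0.894, -0.003], [-0.003, 0.002, -1.0]]
contact_force: [0.7, 0.2, -0.5]
opening: 0.0853
```

```bash
python3 - <<'E'
from poses import *
s,im=shot('wrist','w_tile');print(s['ee_pos'],s['clock']);I=im.astype(int)
C=cam('wrist',s)
for z in (.014,):print(rectw(C,(I[...,2]-I[...,0]>40),z))
E
```

```text
[0.506  0.4465 0.1387] 3.55
(array([0.5095, 0.447 ]), 89.0941390991211, 59.26837921142578, 26.281667709350586, array([0.5112, 0.4478]))
```

View pics/w_tile.png

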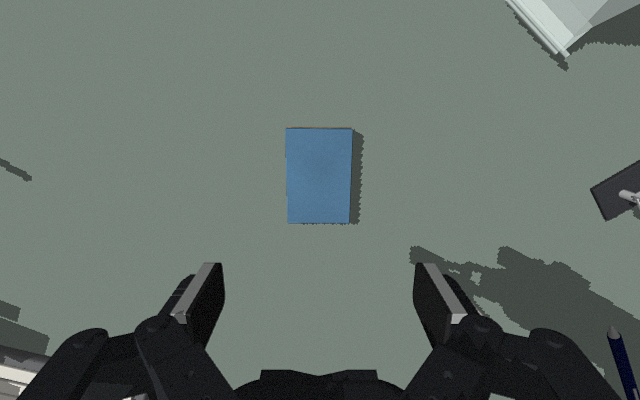

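The wrist view agrees with the top view to about 2.5 mm, and the tile size at z=14 mm comes out right (89x59). I'll descend to z≈20 mm and check the fingertip height from the side.

```bash
python3 plan.py 0.5085 0.446 0.02 26.3|head -2
```

```text
now [0.5063 0.4449 0.1394] yaw 26.52 F [ 0.781   0.0056 -0.7301] op 0.0852 t 3.6
total [  2.7  -0.3 119.4] [0.13 0.14 0.22] rows 2.9
```

Emit:
{"method": "step_arm", "body": {"deltas": [{"translation": [0.001,0,0.03],"angular": [0,0,0.2],"grip": 0},{"translation": [0.002,0,0.06],"angular": [0.1,0.1,0.2],"grip": 0},{"translation": [0.003,0,0.09],"angular": [0.1,0.1,0.2],"grip": 0},{"translation": [0.003,0,0.12],"angular": [0.1,0.1,0.2],"grip": 0},{"translation": [0.003,0,0.12],"angular": [0.1,0.1,0.2],"grip": 0}]}}

```text
clock: 4.02
ee_pos: [0.5054, 0.4407, 0.0141]
tcp_rot: [[0.897, 0.441, -0.009], [0.441, -0.897, -0.008], [-0.012, 0.003, -1.0]]
contact_force: [-0.6, -0.8, 0.0]
opening: 0.0852
```

```bash
python3 - <<'E'
from h import *
s,im=shot('scene','sc1');crop(im,500,270,160,120,5,'sc1c');C=cam('scene')
R=s['tcp_rot'];p=s['ee_pos'];print(p,s['contact_force'])
for y in(-.0425,.0425):
  for z in (-.013,0): print(y,z,(proj(C,p+R@np.array([.0,y,z]))[0]-[420,210])*5)
s,im=shot('wrist','w1b')
E
python3 plan.py 0.5085 0.446 -0.002 26.3|head -2
```

```text
[0.5054 0.4407 0.0141] [-0.6483 -0.8336  0.033 ]
-0.0425 -0.013 [543.6125 363.0569]
-0.0425 0 [534.8923 386.3377]
0.0425 -0.013 [321.343  308.6931]
0.0425 0 [314.6644 331.7365]
now [0.5086 0.4438 0.0192] yaw 26.22 F [ 0.8586 -0.2717  0.8833] op 0.0855 t 4.1167
total [ 0.9 -2.  21.2] [ 0.07  0.18 -0.08] rows 0.5
```

View pics/sc1c.png

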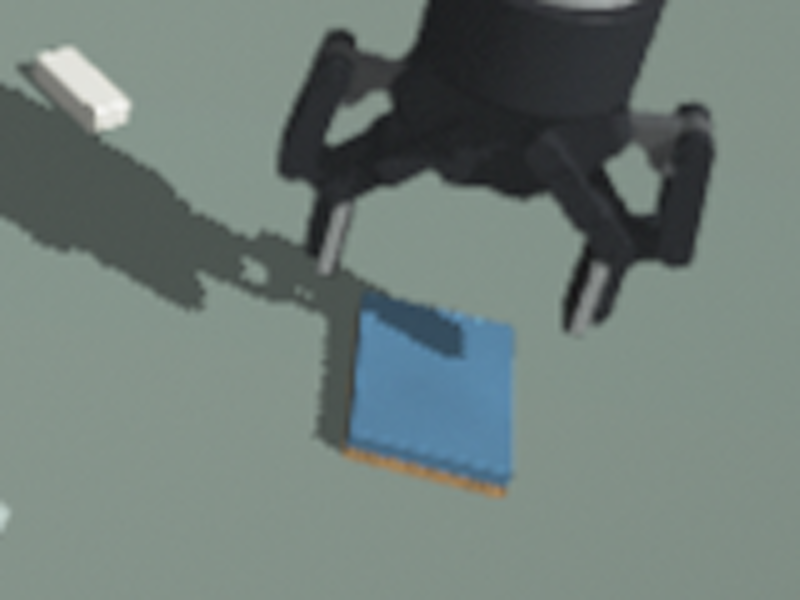

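View pics/w1b.png

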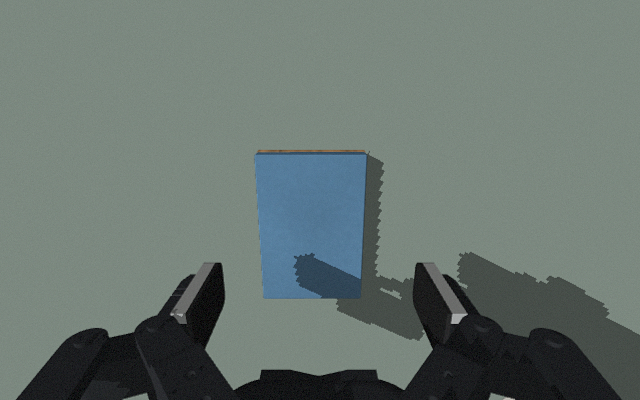

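The tile's cork and blue sides show, and the fingers look farther back than I assumed. I'll triangulate the fingertips in tool coordinates.

```bash
python3 - <<'E'
from h import *
K,Rs,ts=cam('scene')
s0=dict(ee_pos=np.array([.5054,.4407,.0141]))
R=sense()['tcp_rot']
M=np.array(calibration('wrist')['mount']);W=np.linalg.inv(M);Cw=(calibration('wrist')['intrinsics'],W[:3,:3],W[:3,3])
for p in ([.5054,.4407,.0141],[.5086,.4438,.0192]):
  Cs=(K,Rs@R,Rs@np.array(p)+ts)
  for sc,wr in (((325,272),(428,264)),((578,332),(211,264))):
    print(tri([(Cs,np.array(sc)/5+[420,210]),(Cw,np.array(wr,float))]))
E
```

```text
(array([ 0.0112,  0.0471, -0.0427]), [0.8118483960933142, 3.8481132452712217])
(array([ 0.0066, -0.0482, -0.0373]), [0.39564570573991065, 1.6553815730184478])
(array([ 0.009 ,  0.0486, -0.0391]), [0.7474567935329863, 3.4348458615901607])
(array([ 0.0064, -0.0472, -0.0361]), [0.3896000298026957, 1.6068378641917187])
```

The light strips seem to end 38 mm behind the TCP, which disagrees with the text. I'll rise 40 mm, shut the fingers and look at where the tips go.

Emit:
{"method": "step_arm", "body": {"deltas": [{"translation": [0.001,-0.002,-0.02],"angular": [0,0,0],"grip": 0},{"translation": [0.001,-0.002,-0.04],"angular": [0,0,0],"grip": 1},{"translation": [0.001,-0.002,-0.04],"angular": [0,0,0],"grip": 1},{"translation": [0.001,-0.002,-0.04],"angular": [0,0,0],"grip": 1},{"translation": [0.001,-0.002,-0.04],"angular": [0,0,0],"grip": 1}]}}

```text
clock: 4.53
ee_pos: [0.5096, 0.4463, 0.0613]
tcp_rot: [[0.897, 0.441, 0.0], [0.441, -0.897, -0.001], [-0.0, 0.001, -1.0]]
contact_force: [0.7, -0.8, -0.9]
opening: 0.0387
```

Emit:
{"method": "step_arm", "body": {"deltas": [{"translation": [0,0,0],"angular": [0,0,0],"grip": 1},{"translation": [0,0,0],"angular": [0,0,0],"grip": 1},{"translation": [0,0,0],"angular": [0,0,0],"grip": 1},{"translation": [0,0,0],"angular": [0,0,0],"grip": 1},{"translation": [0,0,0],"angular": [0,0,0],"grip": 1}]}}

```text
clock: 4.95
ee_pos: [0.5093, 0.4461, 0.0607]
tcp_rot: [[0.897, 0.441, -0.001], [0.441, -0.897, -0.001], [-0.001, 0.001, -1.0]]
contact_force: [-0.4, -0.9, 0.6]
opening: -0.0004
```

```bash
python3 - <<'E'
from h import *
s,im=shot('wrist','w1c')
s,im=shot('scene','sc2');crop(im,500,270,160,120,5,'sc2c');C=cam('scene')
R=s['tcp_rot'];p=s['ee_pos'];print(p,s['contact_force'],s['opening'])
for z in (-.04,-.019,0): print(z,(proj(C,p+R@np.array([.0,0,z]))[0]-[420,210])*5)
E
```

```text
[0.5094 0.4462 0.0608] [-0.5671 -0.9382 -0.2649] -3.7919426442700685e-05
-0.04 [484.6079 206.1732]
-0.019 [470.9832 247.6004]
0 [458.972  284.1218]
```

View pics/sc2c.png

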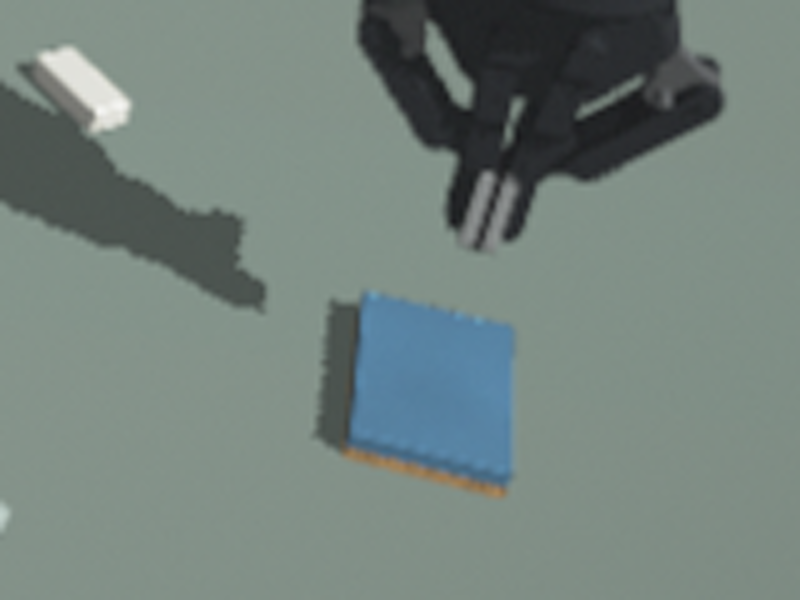

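View pics/w1c.png

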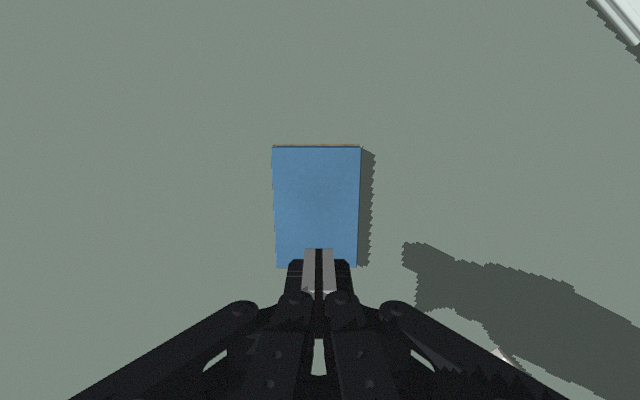

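The shut tips also appear about 25-30 mm short of the reported TCP in both views. I'll reopen and descend in stages, watching force and pictures.

Emit:
{"method": "step_arm", "body": {"deltas": [{"translation": [0,0,0],"angular": [0,0,0],"grip": 0},{"translation": [0,0,0],"angular": [0,0,0],"grip": 0},{"translation": [0,0,0],"angular": [0,0,0],"grip": 0},{"translation": [0,0,0],"angular": [0,0,0],"grip": 0},{"translation": [0,0,0],"angular": [0,0,0],"grip": 0}]}}

```text
clock: 5.47
ee_pos: [0.5094, 0.4462, 0.0609]
tcp_rot: [[0.897, 0.441, -0.0], [0.441, -0.897, -0.001], [-0.001, 0.001, -1.0]]
contact_force: [0.2, -0.8, 0.3]
opening: 0.0603
```

Emit:
{"method": "step_arm", "body": {"deltas": [{"translation": [0,0,0],"angular": [0,0,0],"grip": 0},{"translation": [0,0,0.02],"angular": [0,0,0],"grip": 0},{"translation": [0,0,0.04],"angular": [0,0,0],"grip": 0},{"translation": [0,0,0.06],"angular": [0,0,0],"grip": 0},{"translation": [0,0,0.06],"angular": [0,0,0],"grip": 0}]}}

```text
clock: 5.88
ee_pos: [0.5067, 0.444, -0.0031]
tcp_rot: [[0.897, 0.441, -0.006], [0.441, -0.897, -0.006], [-0.008, 0.002, -1.0]]
contact_force: [-0.0, -0.0, -0.7]
opening: 0.0855
```

```bash
python3 - <<'E'
from h import *
s,im=shot('scene','sc3');crop(im,500,270,160,120,5,'sc3c');C=cam('scene')
R=s['tcp_rot'];p=s['ee_pos'];print(p,s['contact_force'],s['opening'])
E
```

```text
[ 0.5067  0.444  -0.0031] [-0.046  -0.0366 -0.7283] 0.08548413196598924
```

View pics/sc3c.png

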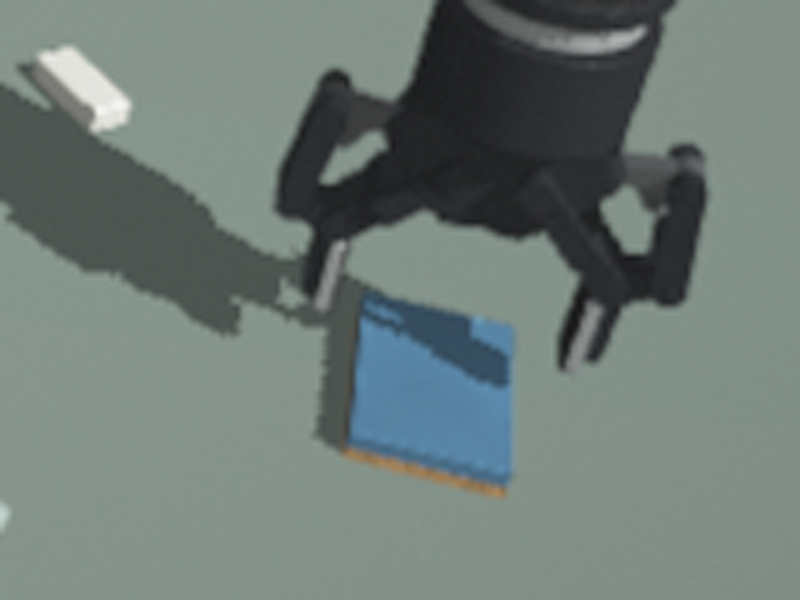

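No contact at TCP z=-3 mm, and the tips are visibly still 30 mm or more above the desk. So the real fingertips sit about 25 mm short of the reported TCP. I'll go down further carefully.

```bash
python3 plan.py 0.5085 0.446 -0.022 26.3|head -2
```

```text
now [ 0.5076  0.4447 -0.0013] yaw 26.19 F [ 0.719   0.5315 -0.0299] op 0.0853 t 5.9333
total [ 1.5 -0.8 20.7] [ 0.11  0.35 -0.11] rows 0.5
```

Emit:
{"method": "step_arm", "body": {"deltas": [{"translation": [0.001,-0.001,0.005],"angular": [0.1,0.3,0],"grip": 0},{"translation": [0.001,-0.001,0.01],"angular": [0.1,0.3,0],"grip": 0},{"translation": [0.001,-0.001,0.015],"angular": [0.1,0.3,0],"grip": 0},{"translation": [0.001,-0.001,0.021],"angular": [0.1,0.3,0],"grip": 0},{"translation": [0.001,-0.001,0.021],"angular": [0.1,0.3,0],"grip": 0}]}}

```text
clock: 6.35
ee_pos: [0.5074, 0.4456, -0.0232]
tcp_rot: [[0.897, 0.441, -0.002], [0.441, -0.897, -0.001], [-0.002, 0.0, -1.0]]
contact_force: [-0.3, -0.1, -1.2]
opening: 0.0856
```

```bash
python3 - <<'E'
from h import *
s,im=shot('scene','sc4');crop(im,500,270,160,120,5,'sc4c');C=cam('scene')
R=s['tcp_rot'];p=s['ee_pos'];print(p,s['contact_force'],s['opening'])
E
```

```text
[ 0.5074  0.4456 -0.0232] [-0.2615 -0.0754 -1.1692] 0.08556154560378784
```

View pics/sc4c.png

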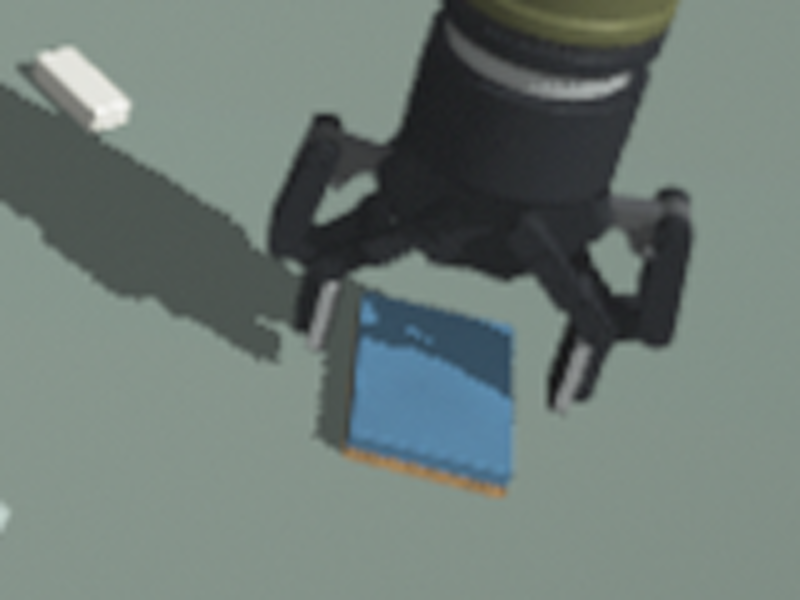

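Shadow geometry puts the open tips about 20 mm up, so I'll descend another 10 mm.

Emit:
{"method": "step_arm", "body": {"deltas": [{"translation": [0.001,0,0.003],"angular": [0,0,0],"grip": 0},{"translation": [0.001,0,0.005],"angular": [0,0,0],"grip": 0},{"translation": [0.001,0,0.008],"angular": [0,0,0],"grip": 0},{"translation": [0.001,0,0.01],"angular": [0,0,0],"grip": 0},{"translation": [0.001,0,0.01],"angular": [0,0,0],"grip": 0}]}}

```text
clock: 6.82
ee_pos: [0.5081, 0.4458, -0.0334]
tcp_rot: [[0.897, 0.441, -0.002], [0.441, -0.897, -0.002], [-0.003, 0.001, -1.0]]
contact_force: [0.3, 0.2, -0.2]
opening: 0.0855
```

```bash
python3 - <<'E'
from h import *
s,im=shot('scene','sc5');crop(im,500,270,160,120,5,'sc5c');C=cam('scene')
R=s['tcp_rot'];p=s['ee_pos'];print(p,s['contact_force'],s['opening'])
s,im=shot('wrist','w5');print(s['ee_pos'])
E
```

```text
[ 0.5081  0.4458 -0.0334] [ 0.2688  0.218  -0.2134] 0.08547877585555069
[ 0.5082  0.4459 -0.0332]
```

View pics/sc5c.png

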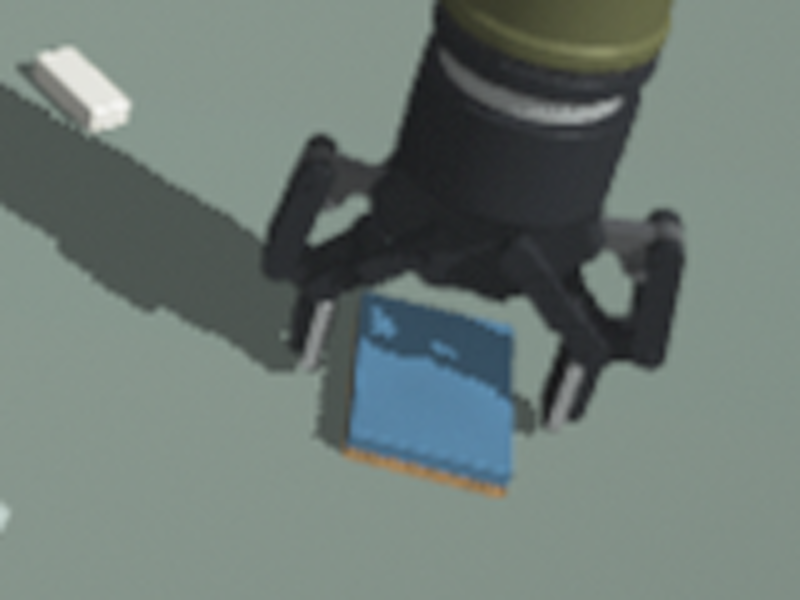

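View pics/w5.png

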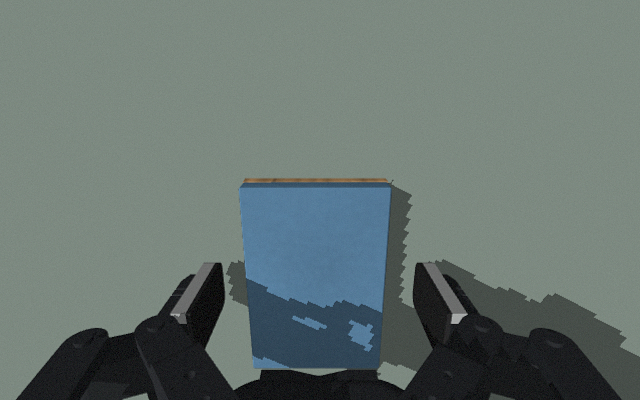

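The tips now straddle the tile just above the desk. Closing.

Emit:
{"method": "step_arm", "body": {"deltas": [{"translation": [0,0,0],"angular": [0,0,0],"grip": 1},{"translation": [0,0,0],"angular": [0,0,0],"grip": 1},{"translation": [0,0,0],"angular": [0,0,0],"grip": 1},{"translation": [0,0,0],"angular": [0,0,0],"grip": 1},{"translation": [0,0,0],"angular": [0,0,0],"grip": 1}], "squeeze": 40}}

```text
clock: 7.33
ee_pos: [0.5087, 0.4466, -0.0324]
tcp_rot: [[0.897, 0.441, -0.001], [0.441, -0.897, -0.0], [-0.001, -0.0, -1.0]]
contact_force: [-0.2, 1.1, 3.3]
opening: 0.0593
```

```bash
python3 - <<'E'
from h import *
s,im=shot('scene','sc6');crop(im,500,270,160,120,5,'sc6c');C=cam('scene')
R=s['tcp_rot'];p=s['ee_pos'];print(p,s['contact_force'],s['opening'])
s,im=shot('wrist','w6');print(s['ee_pos'])
E
```

```text
[ 0.5087  0.4466 -0.0324] [-0.1718  1.1175  3.2559] 0.05926653735940233
[ 0.5087  0.4466 -0.0324]
```

View pics/sc6c.png

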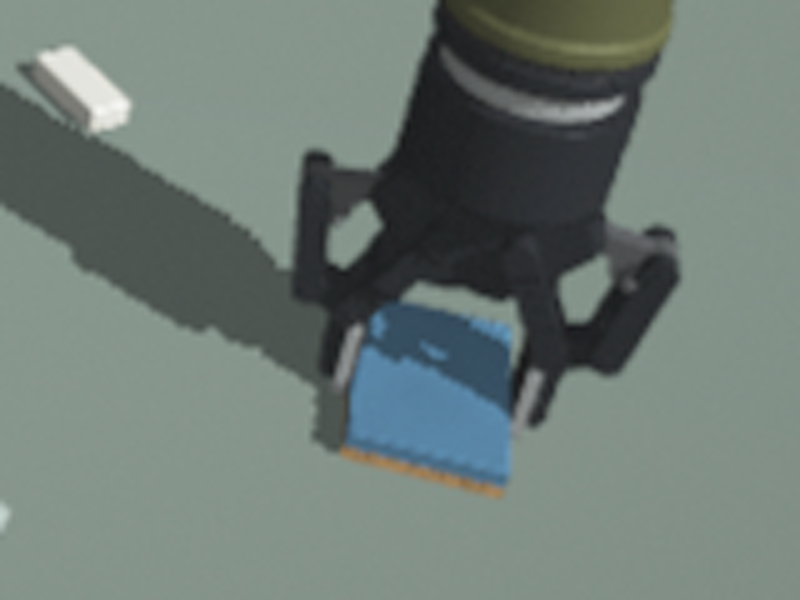

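View pics/w6.png

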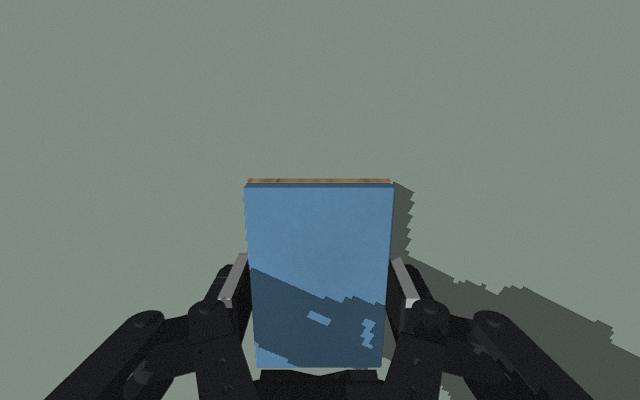

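Gripped at a 59.3 mm opening. Now I'll measure the tile's offset in the tool frame and lift.

```bash
python3 - <<'E'
from poses import *
im=cv2.imread('pics/w6.png')[:,:,::-1].astype(int);s=sense();C=cam('wrist',s)
m=(im[...,2]-im[...,0]>25)
r=rectw(C,m,.014);print(r)
print('in tool',s['tcp_rot'].T@(np.append(r[0],.0)-s['ee_pos']))
E
python3 plan.py 0.5085 0.446 0.1 26.3|head -2
```

```text
(array([0.5111, 0.4467]), 90.70549774169922, 59.206642150878906, 26.183164596557617, array([0.5153, 0.4488]))
in tool [ 0.0021  0.001  -0.0324]
now [ 0.5087  0.4466 -0.0324] yaw 26.19 F [-1.6527  1.1505  4.3181] op 0.0587 t 7.4333
total [  -0.5    0.5 -132.4] [-0.    0.05 -0.11] rows 3.2
```

Emit:
{"method": "step_arm", "body": {"deltas": [{"translation": [0,0,-0.02],"angular": [0,0,0],"grip": 1},{"translation": [0,0,-0.05],"angular": [0,0,0],"grip": 1},{"translation": [0,0,-0.08],"angular": [0,0,0],"grip": 1},{"translation": [0,0,-0.11],"angular": [0,0,0],"grip": 1},{"translation": [0,0,-0.12],"angular": [0,0,0],"grip": 1}]}}

```text
clock: 7.85
ee_pos: [0.5109, 0.4479, 0.0918]
tcp_rot: [[0.897, 0.441, 0.004], [0.441, -0.897, 0.003], [0.005, -0.001, -1.0]]
contact_force: [1.6, 1.5, -1.2]
opening: 0.0588
```

```bash
python3 - <<'E'
from h import *
s,im=shot('wrist','w7');print(s['ee_pos'],s['opening'])
E
python3 plan.py 0.55 0.2 0.14 10|head -2;python3 plan.py 0.645 -0.184 0.1 -4.9|head -2
```

```text
[0.5109 0.4479 0.0918] 0.0588245420785575
now [0.5112 0.4483 0.0923] yaw 26.19 F [ 1.6059 -0.1147 -0.2512] op 0.059 t 7.9
total [-74.5 239.9 -48.5] [-0.13 -0.38 16.19] rows 6.2
now [0.5112 0.4483 0.0923] yaw 26.19 F [ 1.6059 -0.1147 -0.2512] op 0.059 t 7.9
total [-159.1  626.4   -9.6] [-0.18 -0.36 31.09] rows 15.8
```

View pics/w7.png

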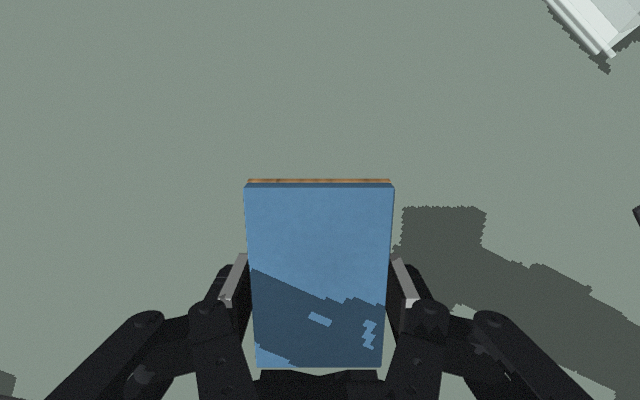

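Emit:
{"method": "step_arm", "body": {"deltas": [{"translation": [-0.005,0.03,-0.01],"angular": [0,0,2],"grip": 1},{"translation": [-0.015,0.07,-0.02],"angular": [0,0,4],"grip": 1},{"translation": [-0.025,0.11,-0.03],"angular": [0,0,6],"grip": 1},{"translation": [-0.035,0.15,-0.03],"angular": [0,0,8],"grip": 1},{"translation": [-0.045,0.185,-0.03],"angular": [0,0,10],"grip": 1}]}}

```text
clock: 8.32
ee_pos: [0.552, 0.2598, 0.1203]
tcp_rot: [[0.961, 0.278, 0.004], [0.278, -0.961, 0.003], [0.005, -0.001, -1.0]]
contact_force: [0.8, -0.0, -1.8]
opening: 0.0589
```

```bash
python3 plan.py 0.645 -0.184 0.1 -4.9|head -2
```

```text
now [0.552  0.2598 0.1203] yaw 16.12 F [ 0.8383 -0.0138 -1.7821] op 0.0589 t 8.3167
total [-33.9 452.2  19.5] [-0.13 -0.26 21.02] rows 11.1
```

Emit:
{"method": "step_arm", "body": {"deltas": [{"translation": [-0.005,0.04,0],"angular": [0,0,2],"grip": 1},{"translation": [-0.008,0.08,0],"angular": [0,0,4],"grip": 1},{"translation": [-0.011,0.12,0],"angular": [0,0,6],"grip": 1},{"translation": [-0.013,0.16,0],"angular": [0,0,8],"grip": 1},{"translation": [-0.016,0.2,0],"angular": [0,0,10],"grip": 1}]}}

```text
clock: 8.73
ee_pos: [0.5907, 0.0611, 0.1176]
tcp_rot: [[0.994, 0.105, 0.0], [0.105, -0.994, 0.002], [0.001, -0.002, -1.0]]
contact_force: [1.1, -0.1, -2.2]
opening: 0.0588
```

```bash
python3 plan.py 0.645 -0.184 0.08 -4.9|head -2
```

```text
now [0.5907 0.0611 0.1176] yaw 6.03 F [ 1.1452 -0.0911 -2.2396] op 0.0588 t 8.7333
total [ 28.3 249.5  37.1] [-0.14 -0.03 10.93] rows 6.2
```

Emit:
{"method": "step_arm", "body": {"deltas": [{"translation": [0.005,0.04,0],"angular": [0,0,2],"grip": 1},{"translation": [0.009,0.08,0],"angular": [0,0,4],"grip": 1},{"translation": [0.014,0.12,0.005],"angular": [0,0,6],"grip": 1},{"translation": [0.018,0.16,0.01],"angular": [0,0,8],"grip": 1},{"translation": [0.023,0.2,0.015],"angular": [0,0,9],"grip": 1}]}}

```text
clock: 9.15
ee_pos: [0.6329, -0.1371, 0.0996]
tcp_rot: [[0.999, -0.054, -0.003], [-0.054, -0.999, 0.003], [-0.004, -0.003, -1.0]]
contact_force: [0.4, 0.6, -1.2]
opening: 0.059
```

```bash
python3 plan.py 0.645 -0.184 0.08 -4.9|head -2
```

```text
now [ 0.6329 -0.1371  0.0996] yaw -3.08 F [ 0.3834  0.574  -1.1978] op 0.059 t 9.15
total [14.7 46.2 19.4] [-0.18  0.21  1.82] rows 1.3
```

Emit:
{"method": "step_arm", "body": {"deltas": [{"translation": [0.008,0.023,0.01],"angular": [0,0,1],"grip": 1},{"translation": [0.015,0.046,0.02],"angular": [0,0,1.8],"grip": 1},{"translation": [0.015,0.046,0.02],"angular": [-0.2,0.2,1.8],"grip": 1},{"translation": [0.015,0.046,0.02],"angular": [-0.2,0.2,1.8],"grip": 1},{"translation": [0.015,0.046,0.02],"angular": [-0.2,0.2,1.8],"grip": 1}]}}

```text
clock: 9.57
ee_pos: [0.6437, -0.1831, 0.0774]
tcp_rot: [[0.996, -0.085, -0.004], [-0.085, -0.996, 0.001], [-0.004, -0.001, -1.0]]
contact_force: [0.1, -0.2, -1.9]
opening: 0.059
```

```bash
python3 - <<'E'
from h import *
s,im=shot('wrist','w8');print(s['ee_pos'],s['opening'])
C=cam('wrist',s)
E
```

```text
[ 0.6437 -0.1831  0.0774] 0.05904362862676202
```

View pics/w8.png

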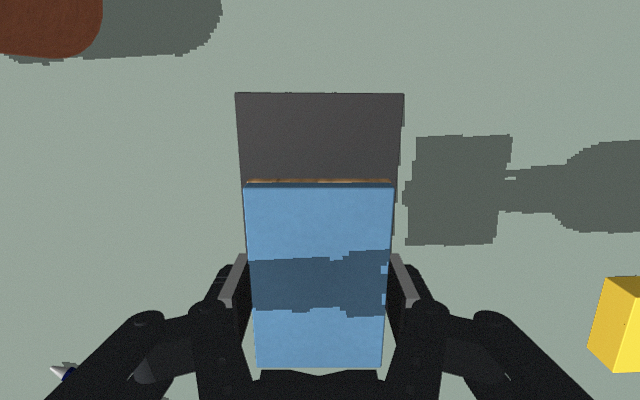

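The pad's far edge shows at row 93, from column 235 to 404, with the tile in front of it. I'll compute the pad pose from these corners.

```bash
python3 - <<'E'
from h import *
s=sense();print(s['ee_pos'])
s['ee_pos']=np.array([ 0.6437,-0.1831,0.0774])
im=cv2.imread('pics/w8.png').astype(int);C=cam('wrist',s)
print(im[140,225:256].sum(1),im[140,390:412].sum(1));print(im[85:100,320].sum(1))
a=onz(C,(235.5,93.2),.003);b=onz(C,(404,93.5),.003)
e=(a-b)[:2];print(a,b,np.linalg.norm(e)); x=np.array([e[1],-e[0]])/np.linalg.norm(e)
print('yaw',np.degrees(np.arctan2(x[1],x[0])),'ctr',(a+b)[:2]/2-.075*x)
E
```

```text
[ 0.6442 -0.1826  0.0782]
[460 469 466 474 469 466 470 465 455 465 465 468 376 214 219 239 228 234
 231 221 235 227 226 233 231 228 233 233 217 229 218] [223 206 202 211 202 207 219 220 202 186 246 482 469 458 466 479 462 467
 459 471 462 463]
[470 472 465 466 457 473 445 320 166 223 227 220 226 238 220]
[ 0.7268 -0.1325  0.003 ] [ 0.7166 -0.2503  0.003 ] 0.1181683880035709
yaw -4.936531312729946 ctr [ 0.647  -0.1849]
```

```bash
python3 plan.py 0.645 -0.184 -0.029 -4.94|head -2
```

```text
now [ 0.6442 -0.1826  0.0782] yaw -4.85 F [ 0.2729  0.5175 -1.5777] op 0.0591 t 9.6167
total [  1.2   1.4 107.2] [-0.04  0.15  0.09] rows 2.6
```

Emit:
{"method": "step_arm", "body": {"deltas": [{"translation": [0.001,0.001,0.03],"angular": [0,0.1,0.1],"grip": 1},{"translation": [0.001,0.001,0.055],"angular": [0,0.1,0.1],"grip": 1},{"translation": [0.001,0.001,0.075],"angular": [0,0.1,0.1],"grip": 1},{"translation": [0.001,0.001,0.085],"angular": [0,0.1,0.1],"grip": 1},{"translation": [0.001,0.001,0.095],"angular": [0,0.1,0.1],"grip": 1}]}}

```text
clock: 10.03
ee_pos: [0.6445, -0.1821, -0.0176]
tcp_rot: [[0.996, -0.085, -0.002], [-0.085, -0.996, 0.001], [-0.002, -0.001, -1.0]]
contact_force: [0.0, 0.4, -1.5]
opening: 0.0589
```

```bash
python3 plan.py 0.645 -0.184 -0.029 -4.94|head -2
```

```text
now [ 0.6445 -0.1821 -0.0176] yaw -4.85 F [ 0.0392  0.3785 -1.5485] op 0.0589 t 10.0333
total [ 0.7  1.9 11.4] [-0.06  0.11  0.09] rows 0.3
```

Emit:
{"method": "step_arm", "body": {"deltas": [{"translation": [0.001,0.002,0.003],"angular": [0,0.1,0.1],"grip": 1},{"translation": [0.001,0.002,0.005],"angular": [0,0.1,0.1],"grip": 1},{"translation": [0.001,0.002,0.008],"angular": [0,0.1,0.1],"grip": 1},{"translation": [0.001,0.002,0.01],"angular": [0,0.1,0.1],"grip": 1},{"translation": [0.001,0.002,0.011],"angular": [0,0.1,0.1],"grip": 1}]}}

```text
clock: 10.45
ee_pos: [0.6459, -0.1844, -0.0279]
tcp_rot: [[0.996, -0.086, 0.001], [-0.086, -0.996, 0.001], [0.001, -0.001, -1.0]]
contact_force: [-0.3, -0.6, -0.4]
opening: 0.0587
```

```bash
python3 plan.py 0.645 -0.184 -0.029 -4.94|head -2;  python3 - <<'E'
from h import *
s,im=shot('wrist','w9');print(s['ee_pos'],s['opening'])
E
```

```text
now [ 0.6459 -0.1844 -0.0279] yaw -4.96 F [-0.2669 -0.6389 -0.4298] op 0.0587 t 10.45
total [-0.9 -0.3  1.1] [-0.05 -0.07 -0.02] rows 0.0
[ 0.6459 -0.1844 -0.0279] 0.05874239193779881
```

View pics/w9.png

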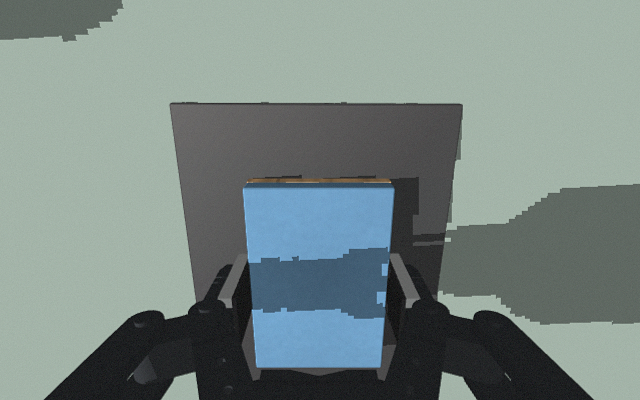

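The tile sits centred over the pad (side margins about 62 and 58 px). I'll check the far margin and then release.

```bash
python3 - <<'E'
from h import *
s=sense();C=cam('wrist',s)
im=cv2.imread('pics/w9.png').astype(int)
print(im[96:108,320].sum(1),im[174:190,320].sum(1));
print(im[215,170:260].sum(1).tolist()); print(im[215,380:460].sum(1).tolist())
p=onz(C,(318,104),.003);R=s['tcp_rot']
for v in(179,180,186): print(v, R.T@(onz(C,(318,v),.004 if v<185 else .018)-s['ee_pos']))
print(R.T@(p-s['ee_pos']))
E
```

```text
[509 504 516 508 511 526 481 195 200 235 273 276] [241 263 256 264 256 264 274 288 269 219 222 231 236 280 426 458]
[513, 511, 519, 510, 512, 511, 505, 509, 519, 515, 516, 509, 516, 508, 353, 277, 276, 292, 281, 281, 287, 297, 292, 281, 280, 282, 280, 287, 281, 279, 291, 269, 277, 280, 276, 270, 296, 279, 279, 288, 278, 289, 272, 291, 279, 284, 280, 281, 278, 288, 278, 281, 279, 278, 285, 264, 278, 277, 275, 279, 268, 270, 260, 277, 273, 273, 265, 270, 277, 256, 273, 258, 259, 259, 322, 538, 488, 482, 482, 484, 486, 484, 475, 476, 490, 482, 483, 479, 472, 474]
[458, 460, 459, 463, 464, 468, 471, 458, 461, 454, 457, 426, 283, 131, 136, 144, 143, 130, 137, 141, 122, 142, 134, 130, 135, 129, 140, 131, 137, 128, 152, 135, 154, 224, 238, 235, 231, 228, 227, 237, 234, 225, 226, 231, 215, 240, 231, 220, 224, 215, 222, 225, 235, 231, 225, 228, 218, 222, 232, 226, 232, 229, 226, 239, 227, 221, 221, 177, 256, 298, 291, 333, 529, 514, 516, 522, 510, 507, 504, 516]
179 [ 0.0456  0.0004 -0.0321]
180 [ 0.0451  0.0004 -0.0321]
186 [ 0.0466  0.0004 -0.0461]
[ 0.0765  0.0004 -0.031 ]
```

Centred within about 1 mm. Lower 2 mm and release.

Emit:
{"method": "step_arm", "body": {"deltas": [{"translation": [0,0,0.001],"angular": [0,0,0],"grip": 1},{"translation": [0,0,0.002],"angular": [0,0,0],"grip": 1},{"translation": [0,0,0.002],"angular": [0,0,0],"grip": 1},{"translation": [0,0,0.002],"angular": [0,0,0],"grip": 0.2},{"translation": [0,0,0.002],"angular": [0,0,0],"grip": 0}]}}

```text
clock: 10.92
ee_pos: [0.6459, -0.1844, -0.0298]
tcp_rot: [[0.996, -0.087, 0.001], [-0.087, -0.996, 0.001], [0.001, -0.001, -1.0]]
contact_force: [-0.1, 0.5, -0.8]
opening: 0.0781
```

Emit:
{"method": "step_arm", "body": {"deltas": [{"translation": [0,0,0],"angular": [0,0,0],"grip": 0},{"translation": [0,0,0],"angular": [0,0,0],"grip": 0},{"translation": [0,0,-0.02],"angular": [0,0,0],"grip": 0},{"translation": [0,0,-0.06],"angular": [0,0,0],"grip": 0},{"translation": [0,0,-0.1],"angular": [0,0,0],"grip": 0}]}}

```text
clock: 11.33
ee_pos: [0.6438, -0.1838, 0.0689]
tcp_rot: [[0.996, -0.087, -0.004], [-0.087, -0.996, 0.002], [-0.004, -0.002, -1.0]]
contact_force: [0.1, -0.2, 0.3]
opening: 0.0851
```

```bash
python3 - <<'E'
from poses import *
s,im=shot('wrist','w10');print(s['ee_pos'],s['opening'],s['clock']);I=im.astype(int)
print(rectw(cam('wrist',s),(I[...,2]-I[...,0]>30),.017))
E
python3 plan.py 0.40 -0.224 0.12 -4.9|head -2
```

```text
[ 0.6438 -0.1838  0.0689] 0.08513916514810915 11.3333
(array([ 0.6475, -0.1853]), 89.45805358886719, 59.53644943237305, -4.936790466308594, array([ 0.6503, -0.1855]))
now [ 0.6503 -0.1861  0.0795] yaw -4.95 F [ 1.7262 -0.9523  4.6799] op 0.0851 t 11.3833
total [-245.6   59.5  -43.4] [ 0.12 -0.72 -0.05] rows 6.3
```

View pics/w10.png

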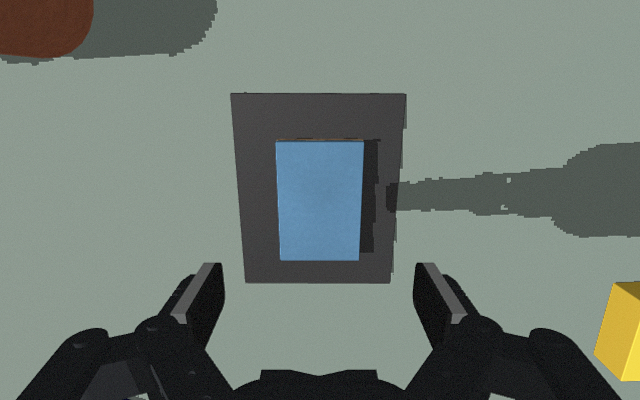

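The tile lies centred on the pad, at (0.6475,-0.1853) against the pad centre (0.647,-0.185), yaw -4.94°. Next, the tin.

Emit:
{"method": "step_arm", "body": {"deltas": [{"translation": [-0.039,0.008,-0.01],"angular": [0,-0.3,0],"grip": 0},{"translation": [-0.078,0.017,-0.02],"angular": [0,-0.6,0],"grip": 0},{"translation": [-0.118,0.027,-0.03],"angular": [0.1,-0.7,0],"grip": 0},{"translation": [-0.157,0.037,-0.04],"angular": [0.1,-0.7,0],"grip": 0},{"translation": [-0.195,0.047,-0.043],"angular": [0.1,-0.7,0],"grip": 0}]}}

```text
clock: 11.8
ee_pos: [0.4506, -0.2163, 0.1215]
tcp_rot: [[0.996, -0.086, 0.003], [-0.086, -0.996, -0.002], [0.003, 0.002, -1.0]]
contact_force: [0.4, -1.1, 0.5]
opening: 0.0855
```

```bash
python3 plan.py 0.40 -0.224 0.12 -4.9|head -2; python3 - <<'E'
from h import *
C=cam('top');print(onz(C,(412.5,272),.048))
E
```

```text
now [ 0.4506 -0.2163  0.1215] yaw -4.91 F [ 0.4363 -1.1072  0.5257] op 0.0855 t 11.8
total [-49.8  12.    1.3] [ 0.1  -0.17 -0.01] rows 1.2
[ 0.4082 -0.2159  0.048 ]
```

Emit:
{"method": "step_arm", "body": {"deltas": [{"translation": [-0.021,0,0],"angular": [0,0,0],"grip": 0},{"translation": [-0.042,0.004,0.001],"angular": [0.1,-0.2,0],"grip": 0},{"translation": [-0.042,0.004,0.001],"angular": [0.1,-0.2,0],"grip": 0},{"translation": [-0.042,0.004,0.001],"angular": [0.1,-0.2,0],"grip": 0},{"translation": [-0.042,0.004,0.001],"angular": [0.1,-0.2,0],"grip": 0}]}}

```text
clock: 12.22
ee_pos: [0.4098, -0.2173, 0.1208]
tcp_rot: [[0.996, -0.086, 0.002], [-0.086, -0.996, -0.001], [0.002, 0.001, -1.0]]
contact_force: [0.6, 0.5, 0.3]
opening: 0.0854
```

```bash
python3 - <<'E'
from h import *
s,im=shot('wrist','w11');print(s['ee_pos'],s['opening'],s['clock'])
E
```

```text
[ 0.4098 -0.2173  0.1208] 0.08542946595663688 12.2167
```

View pics/w11.png

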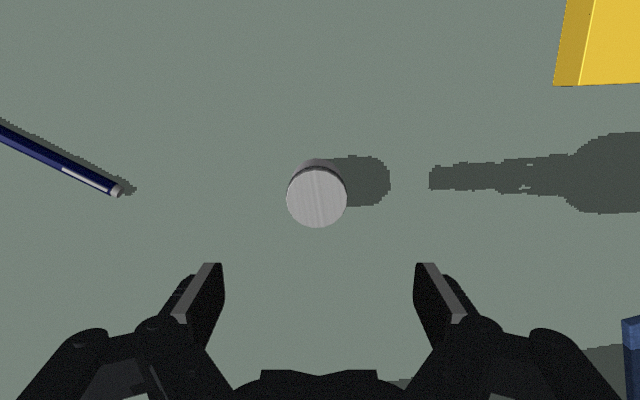

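The cap shows at (316.5,197.5), about 61 px across.

```bash
python3 - <<'E'
from h import *
s=sense();s['ee_pos']=np.array([0.4098,-0.2173,0.1208]);C=cam('wrist',s)
X=onz(C,(316.5,197.5),.048);print(X)
print([np.linalg.norm(onz(C,(a,197.5),.048)-onz(C,(b,197.5),.048)) for a,b in((286,347),)])
Ct=cam('top');print(tri([(C,np.array((316.5,197.5))),(Ct,np.array((412.5,272)))]))
E
python3 plan.py 0.4075 -0.2165 0.06 -4.9|head -2
```

```text
[ 0.412  -0.2168  0.048 ]
[np.float64(0.047044450812539496)]
(array([ 0.4086, -0.2171,  0.0393]), [0.9302955754905953, 0.31324033056018213])
now [ 0.4101 -0.2173  0.1207] yaw -4.91 F [-0.214  -0.9353  0.1126] op 0.0855 t 12.2667
total [-2.8 -0.6 60.7] [ 0.05 -0.08 -0.01] rows 1.5
```

Emit:
{"method": "step_arm", "body": {"deltas": [{"translation": [0.001,0,0.03],"angular": [0,0,0],"grip": 0},{"translation": [0.001,0,0.065],"angular": [0,0,0],"grip": 0},{"translation": [0.001,0,0.1],"angular": [0,0,0],"grip": 0},{"translation": [0.001,0,0.12],"angular": [0,0,0],"grip": 0},{"translation": [0.001,0,0.13],"angular": [0,0,0],"grip": 0}]}}

```text
clock: 12.68
ee_pos: [0.4112, -0.2165, -0.0125]
tcp_rot: [[0.996, -0.084, -0.002], [-0.084, -0.996, 0.001], [-0.002, -0.001, -1.0]]
contact_force: [-0.2, 0.1, 0.2]
opening: 0.0854
```

```bash
python3 plan.py 0.4105 -0.217 -0.023 -4.9|head -2;python3 - <<'E'
from h import *
s,im=shot('scene','sc12');crop(im,322,150,120,100,6,'sc12c')
s,im=shot('wrist','w12');print(s['ee_pos'],s['opening'],s['clock'])
E
```

```text
now [ 0.4112 -0.2165 -0.0125] yaw -4.84 F [-0.1543  0.0892  0.2107] op 0.0854 t 12.6833
total [-0.6  0.6 10.5] [-0.07  0.13  0.06] rows 0.3
[ 0.4108 -0.2163 -0.0131] 0.08520496251246709 12.7333
```

View pics/sc12c.png

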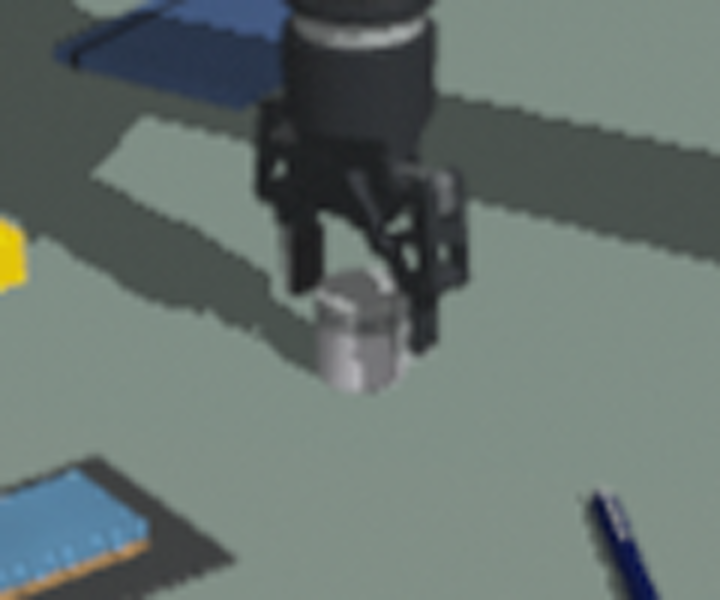

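View pics/w12.png

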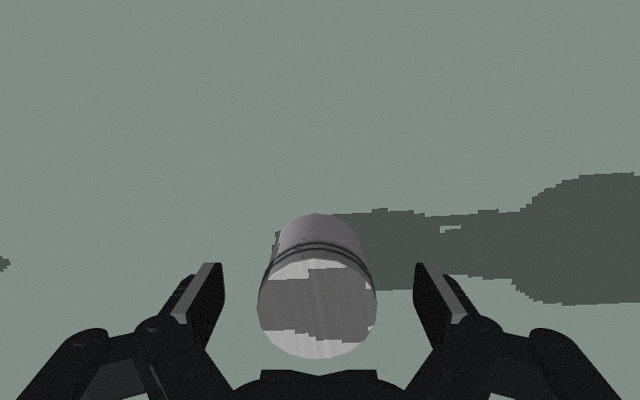

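The tin stands between the jaws, with the cap centre about 2 mm toward +x. I'll adjust, go down 10 mm and close.

Emit:
{"method": "step_arm", "body": {"deltas": [{"translation": [0.002,0.001,0.005],"angular": [0,0.1,0],"grip": 0},{"translation": [0.002,0.001,0.01],"angular": [0,0.1,0],"grip": 0},{"translation": [0.002,0.001,0.01],"angular": [0,0.1,0],"grip": 0.5},{"translation": [0.002,0.001,0.01],"angular": [0,0.1,0],"grip": 1},{"translation": [0.002,0.001,0.01],"angular": [0,0.1,0],"grip": 1}]}}

```text
clock: 13.2
ee_pos: [0.4137, -0.218, -0.0211]
tcp_rot: [[0.996, -0.084, 0.001], [-0.084, -0.996, 0.001], [0.001, -0.001, -1.0]]
contact_force: [0.8, 1.5, 2.0]
opening: 0.052
```

Emit:
{"method": "step_arm", "body": {"deltas": [{"translation": [0,0,0],"angular": [0,0,0],"grip": 1},{"translation": [0,0,0],"angular": [0,0,0],"grip": 1},{"translation": [0,0,0],"angular": [0,0,0],"grip": 1},{"translation": [0,0,0],"angular": [0,0,0],"grip": 1},{"translation": [0,0,0],"angular": [0,0,0],"grip": 1}]}}

```text
clock: 13.62
ee_pos: [0.4138, -0.2182, -0.0208]
tcp_rot: [[0.996, -0.085, 0.001], [-0.085, -0.996, 0.0], [0.001, -0.001, -1.0]]
contact_force: [-0.1, 0.3, 3.1]
opening: 0.0469
```

```bash
python3 - <<'E'
from h import *
s,im=shot('wrist','w13');print(s['ee_pos'],s['opening'],s['contact_force'],s['clock'])
E
```

```text
[ 0.4138 -0.2182 -0.0208] 0.04686002769568714 [-0.0607  0.3033  3.0719] 13.6167
```

View pics/w13.png

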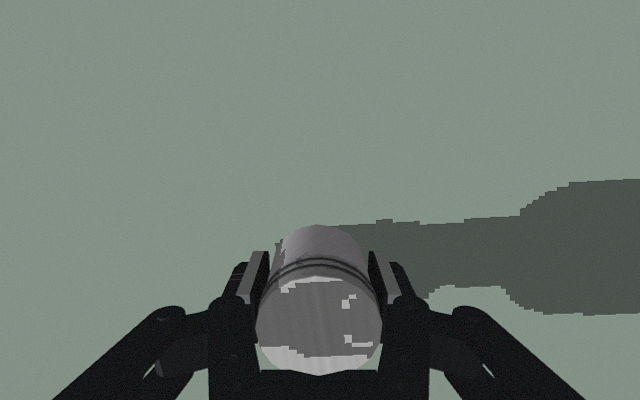

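Gripped (46.9 mm). I'll fit the cap's offset in the tool frame, then lift and carry it.

```bash
python3 - <<'E'
from h import *
M=np.array(calibration('wrist')['mount']);W=np.linalg.inv(M);C=(calibration('wrist')['intrinsics'],W[:3,:3],W[:3,3])
a=np.linspace(0,2*np.pi,100)
for x in(-.002,0,.002,.004,.006):
    p=proj(C,np.c_[x+.024*np.cos(a),.024*np.sin(a),0*a-.0688]);print(x,p.min(0),p.max(0))
E
python3 plan.py 0.647 -0.185 0.08 -4.9|head -2
```

```text
-0.002 [251.926 272.635] [381.8344 379.4627]
0 [251.5777 267.56  ] [382.1695 375.5157]
0.002 [251.2257 262.4278] [382.5081 371.5295]
0.004 [250.8699 257.2375] [382.8504 367.5036]
0.006 [250.5103 251.9881] [383.1963 363.4373]
now [ 0.4138 -0.2182 -0.0208] yaw -4.85 F [-0.8108  0.2984  3.466 ] op 0.047 t 13.6667
total [ 229.7  -52.8 -100.6] [-0.03 -0.06  0.05] rows 6.2
```

Emit:
{"method": "step_arm", "body": {"deltas": [{"translation": [0,0,-0.02],"angular": [0,0,0],"grip": 1},{"translation": [0,0,-0.05],"angular": [0,0,0],"grip": 1},{"translation": [0,0,-0.08],"angular": [0,0,0],"grip": 1},{"translation": [0.02,-0.005,-0.09],"angular": [0,0,0],"grip": 1},{"translation": [0.05,-0.012,-0.1],"angular": [0,0,0],"grip": 1}]}}

```text
clock: 14.08
ee_pos: [0.4624, -0.2103, 0.0807]
tcp_rot: [[0.996, -0.087, -0.0], [-0.087, -0.996, 0.0], [-0.0, -0.0, -1.0]]
contact_force: [1.0, -1.8, -1.1]
opening: 0.047
```

```bash
python3 plan.py 0.647 -0.185 0.08 -4.9|head -2
```

```text
now [ 0.4624 -0.2103  0.0807] yaw -4.97 F [ 1.0103 -1.8228 -1.1323] op 0.047 t 14.0833
total [181.7 -41.2   0.7] [-0.02  0.02 -0.07] rows 4.5
```

Emit:
{"method": "step_arm", "body": {"deltas": [{"translation": [0.036,-0.008,0],"angular": [0,0,0],"grip": 1},{"translation": [0.073,-0.016,0],"angular": [0,0,0],"grip": 1},{"translation": [0.11,-0.025,0],"angular": [0,0,0],"grip": 1},{"translation": [0.147,-0.033,0],"angular": [0,0,0],"grip": 1},{"translation": [0.182,-0.041,0],"angular": [0,0,0],"grip": 1}]}}

```text
clock: 14.5
ee_pos: [0.6489, -0.1845, 0.0803]
tcp_rot: [[0.996, -0.086, -0.001], [-0.086, -0.996, 0.001], [-0.001, -0.0, -1.0]]
contact_force: [0.6, 0.2, -1.7]
opening: 0.047
```

```bash
python3 plan.py 0.6475 -0.1853 0.03 -4.9|head -2
```

```text
now [ 0.6489 -0.1845  0.0803] yaw -4.95 F [ 0.5539  0.1746 -1.6555] op 0.047 t 14.5
total [-1.3  0.9 50.3] [-0.03  0.04 -0.05] rows 1.2
```

Emit:
{"method": "step_arm", "body": {"deltas": [{"translation": [-0.001,0.001,0.02],"angular": [0,0,0],"grip": 1},{"translation": [-0.001,0.001,0.04],"angular": [0,0,0],"grip": 1},{"translation": [-0.001,0.001,0.06],"angular": [0,0,0],"grip": 1},{"translation": [-0.001,0.001,0.07],"angular": [0,0,0],"grip": 1},{"translation": [-0.001,0.001,0.072],"angular": [0,0,0],"grip": 1}]}}

```text
clock: 14.92
ee_pos: [0.6453, -0.1845, 0.0052]
tcp_rot: [[0.996, -0.086, -0.006], [-0.086, -0.996, 0.003], [-0.006, -0.002, -1.0]]
contact_force: [0.1, 0.4, -0.8]
opening: 0.0465
```

```bash
python3 plan.py 0.6475 -0.1853 -0.0035 -4.9|head -2;python3 - <<'E'
from h import *
s,im=shot('scene','sc14');crop(im,270,180,120,100,6,'sc14c')
s,im=shot('wrist','w14');print(s['ee_pos'],s['opening'],s['contact_force'],s['clock'])
E
```

```text
now [ 0.6453 -0.1845  0.0052] yaw -4.95 F [ 0.1244  0.388  -0.7917] op 0.0465 t 14.9167
total [2.3 0.6 8.7] [-0.11  0.37 -0.05] rows 0.2
[ 0.6461 -0.1849  0.0063] 0.04686009535920474 [-0.1267  0.6218 -1.4917] 14.9667
```

View pics/sc14c.png

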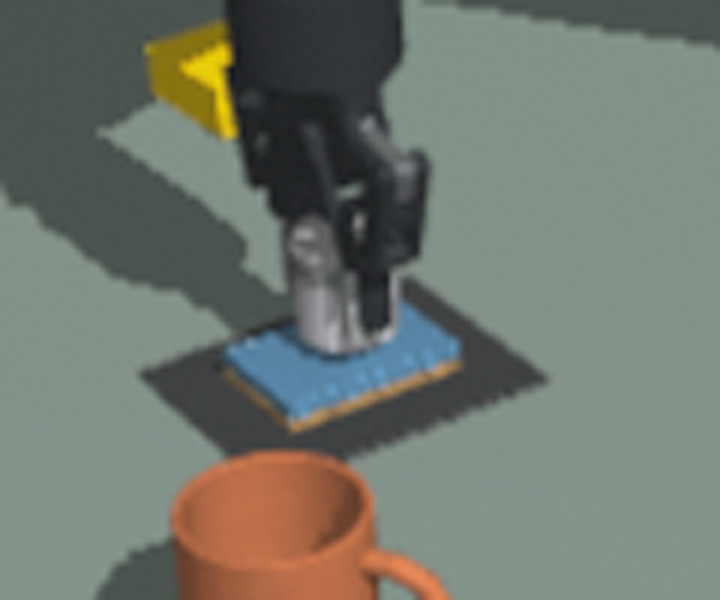

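View pics/w14.png

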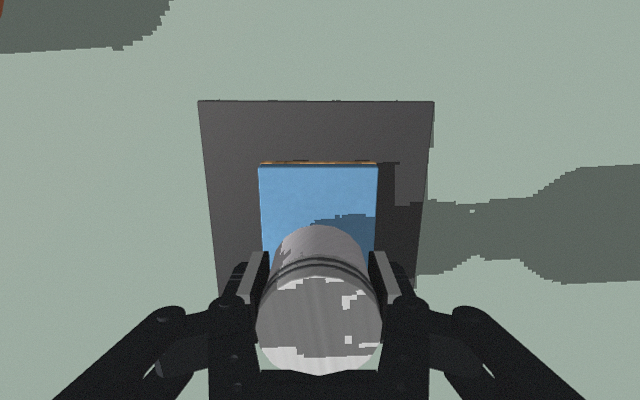

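Tin and tile are aligned laterally (columns 319 and 318.5). I'll check along x from the tile's far edge.

```bash
python3 - <<'E'
from h import *
s=sense();s['ee_pos']=np.array([0.6461,-0.1849,0.0063]);C=cam('wrist',s);R=s['tcp_rot']
for v in (165.5,):print(R.T@(onz(C,(318.5,v),.017)-s['ee_pos'])-[.045,0,0])
# far rim of tin bottom
print(R.T@(onz(C,(319,226),.017+.0100)-s['ee_pos'])-[.0235,0,0])
E
python3 plan.py 0.6475 -0.1853 -0.0035 -4.9|head -2
```

```text
[ 0.0016  0.0007 -0.0108]
[-0.0048  0.0009 -0.0207]
now [ 0.6472 -0.1854  0.0077] yaw -4.96 F [-0.0424 -0.7947 -0.5015] op 0.0469 t 15.0167
total [ 0.3 -0.1 11.2] [-0.05  0.12 -0.06] rows 0.3
```

```bash
python3 - <<'E'
from h import *
s=sense();p=np.array([0.6453,-0.1845,0.0052]);C=cam('scene');R=s['tcp_rot']
a=np.linspace(0,2*np.pi,200)
f=lambda X:(proj(C,X)-[210,130])*6
for x in(-.006,-.003,0,.003):
    q=f(p+np.c_[x+.0235*np.cos(a),.0235*np.sin(a),0*a-.0208]@R.T);i=q[:,1].argmax();print(x,q[i],q.min(0),q.max(0))
c=np.array([.6475,-.1853,.017]);t=np.radians(-4.94);u=np.array([np.cos(t),np.sin(t),0]);w=np.array([-u[1],u[0],0])
print(f(np.array([c+u*i*.045+w*j*.03 for i in(-1,1) for j in(-1,1)])))
E
```

```text
-0.006 [345.888  343.9577] [299.5978 291.1171] [402.4458 343.9577]
-0.003 [340.204  346.0746] [293.939 293.101] [396.9306 346.0746]
0 [334.5055 348.1969] [288.266  295.0897] [391.402  348.1969]
0.003 [328.7925 350.3245] [282.5787 297.0834] [385.862  350.3245]
[[384.163  282.8827]
 [454.312  335.2618]
 [217.9103 342.7292]
 [285.0557 399.2084]]
```

```bash
python3 - <<'E'
from h import *
im=cv2.imread('pics/sc14.png')[:,:,::-1];crop(im,265,185,50,40,16,'sc14d')
E
```

```text
(no output)
```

View pics/sc14d.png

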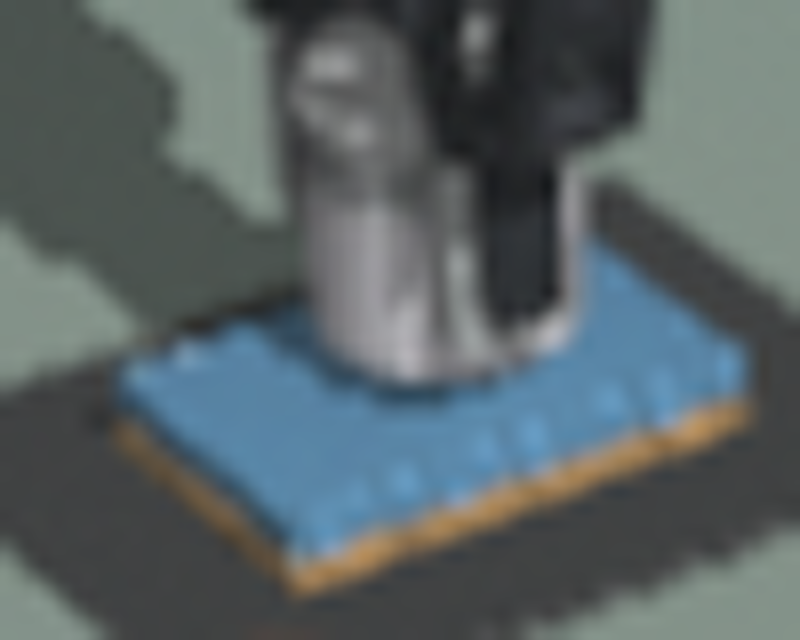

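Both views suggest the tin sits 2-3 mm toward -x in the grip. I'll shift about +2.5 mm x and -1 mm y, then lower.

```bash
python3 plan.py 0.650 -0.1846 -0.0035 -4.9|head -2
```

```text
now [ 0.6472 -0.1854  0.0077] yaw -4.96 F [-0.0424 -0.7947 -0.5015] op 0.0469 t 15.0167
total [ 2.8 -1.  11.2] [-0.05  0.12 -0.06] rows 0.3
```

Emit:
{"method": "step_arm", "body": {"deltas": [{"translation": [0.003,-0.001,0.003],"angular": [0,0.1,0],"grip": 1},{"translation": [0.003,-0.001,0.006],"angular": [0,0.1,0],"grip": 1},{"translation": [0.003,-0.001,0.009],"angular": [0,0.1,0],"grip": 1},{"translation": [0.003,-0.001,0.01],"angular": [0,0.1,0],"grip": 1},{"translation": [0.003,-0.001,0.011],"angular": [0,0.1,0],"grip": 1}]}}

```text
clock: 15.43
ee_pos: [0.6503, -0.1847, -0.003]
tcp_rot: [[0.996, -0.087, 0.0], [-0.087, -0.996, 0.001], [0.0, -0.001, -1.0]]
contact_force: [1.1, 0.6, -1.0]
opening: 0.0471
```

Emit:
{"method": "step_arm", "body": {"deltas": [{"translation": [0,0,0],"angular": [0,0,0],"grip": 1},{"translation": [0,0,0],"angular": [0,0,0],"grip": 1},{"translation": [0,0,0],"angular": [0,0,0],"grip": 1},{"translation": [0,0,0],"angular": [0,0,0],"grip": 1},{"translation": [0,0,0],"angular": [0,0,0],"grip": 1}]}}

```text
clock: 15.85
ee_pos: [0.6504, -0.1847, -0.0029]
tcp_rot: [[0.996, -0.087, 0.0], [-0.087, -0.996, 0.001], [0.0, -0.001, -1.0]]
contact_force: [0.2, -1.0, 0.5]
opening: 0.0471
```

```bash
python3 plan.py 0.650 -0.1846 -0.0035 -4.9|head -2
```

```text
now [ 0.6504 -0.1847 -0.0029] yaw -4.97 F [ 0.2172 -1.017   0.4641] op 0.0471 t 15.85
total [-0.4 -0.1  0.6] [-0.04 -0.02 -0.07] rows 0.0
```

Emit:
{"method": "step_arm", "body": {"deltas": [{"translation": [0,0,0.001],"angular": [0,0,0],"grip": 1},{"translation": [0,0,0.001],"angular": [0,0,0],"grip": 1},{"translation": [0,0,0.001],"angular": [0,0,0],"grip": 1},{"translation": [0,0,0.001],"angular": [0,0,0],"grip": 0.3},{"translation": [0,0,0.001],"angular": [0,0,0],"grip": 0.2}]}}

```text
clock: 16.27
ee_pos: [0.6504, -0.1847, -0.0039]
tcp_rot: [[0.996, -0.087, 0.0], [-0.087, -0.996, 0.001], [0.0, -0.001, -1.0]]
contact_force: [-0.4, 1.1, -0.8]
opening: 0.0677
```

Emit:
{"method": "step_arm", "body": {"deltas": [{"translation": [0,0,0],"angular": [0,0,0],"grip": 0.1},{"translation": [0,0,0],"angular": [0,0,0],"grip": 0},{"translation": [0,0,0],"angular": [0,0,0],"grip": 0},{"translation": [0,0,-0.03],"angular": [0,0,0],"grip": 0},{"translation": [0,0,-0.06],"angular": [0,0,0],"grip": 0}]}}

```text
clock: 16.68
ee_pos: [0.648, -0.1839, 0.0542]
tcp_rot: [[0.996, -0.087, -0.006], [-0.087, -0.996, 0.003], [-0.006, -0.002, -1.0]]
contact_force: [0.1, -0.8, 0.3]
opening: 0.0851
```

Emit:
{"method": "step_arm", "body": {"deltas": [{"translation": [0,0,-0.03],"angular": [0,0,0],"grip": 0},{"translation": [0,0,-0.06],"angular": [0,0,0],"grip": 0},{"translation": [0,0,-0.06],"angular": [0,0,0],"grip": 0},{"translation": [0,0,-0.06],"angular": [0,0,0],"grip": 0},{"translation": [0,0,-0.06],"angular": [0,0,0],"grip": 0}]}}

```text
clock: 17.1
ee_pos: [0.6479, -0.1839, 0.1139]
tcp_rot: [[0.996, -0.087, -0.006], [-0.087, -0.996, 0.003], [-0.006, -0.002, -1.0]]
contact_force: [-0.6, -0.1, 0.3]
opening: 0.0854
```

```bash
python3 - <<'E'
from poses import *
s,im=shot('wrist','w16');print(s['ee_pos'],s['opening'],s['clock']);I=im.astype(int)
E
python3 plan.py 0.45 0.2 0.17 -4.9|head -2
```

```text
[ 0.6479 -0.1839  0.1139] 0.08543451888874105 17.1
now [ 0.6473 -0.1837  0.113 ] yaw -4.97 F [-0.1787 -0.2297 -0.6465] op 0.0852 t 17.15
total [-230.2 -365.3  -54.1] [-0.17  0.47 -0.07] rows 10.6
```

View pics/w16.png

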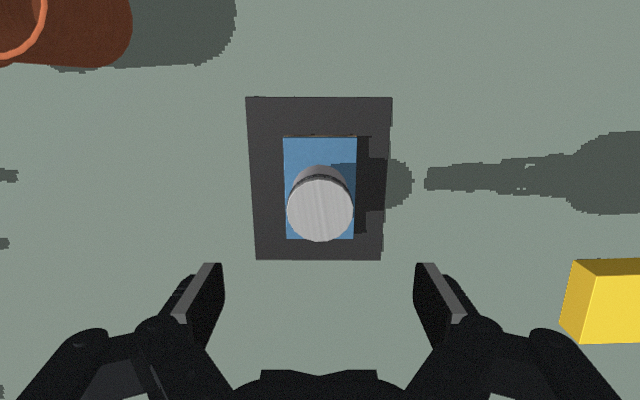

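```bash
python3 - <<'E'
from poses import *
s=sense();s['ee_pos']=np.array([0.6479,-0.1839,0.1139]);C=cam('wrist',s)
im=cv2.imread('pics/w16.png')[:,:,::-1];g=cv2.medianBlur(cv2.cvtColor(im,cv2.COLOR_RGB2GRAY),3)
m=np.zeros_like(g);m[165:250,275:365]=(im[165:250,275:365].min(2)>140)
n,l,st,c=cv2.connectedComponentsWithStats(m);k=1+np.argmax(st[1:,4]);print(st[k],c[k])
ys,xs=np.where(l==k);print(cv2.fitEllipse(cv2.convexHull(np.c_[xs,ys].astype(np.float32))))
crop(im,320,180,120,100,6,'w16c')
for z in(.065,):print(onz(C,c[k],z))
# tile far corners, near corners
for uv in((283.5,137.5),(356.5,137.5),(286.5,239),(353,239)):print(onz(C,uv,.017))
E
```

```text
[ 286  180   67   62 3210] [319.2533 210.1988]
((319.28515625, 210.28964233398438), (61.69643020629883, 66.14969635009766), 93.78567504882812)
[ 0.648  -0.1851  0.065 ]
[ 0.6939 -0.1605  0.017 ]
[ 0.6889 -0.2185  0.017 ]
[ 0.6047 -0.1523  0.017 ]
[ 0.5997 -0.211   0.017 ]
```

View pics/w16c.png

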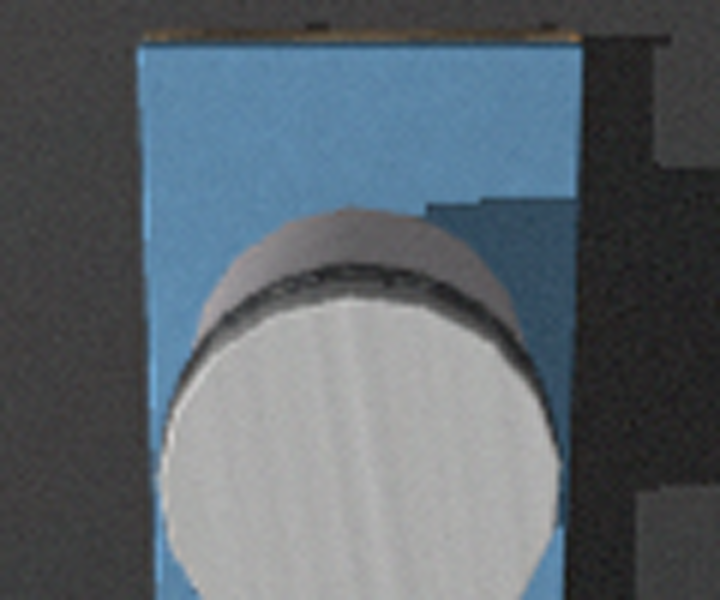

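The tin is within about 1-2 mm of the tile's middle. Next, the eraser; the jaws go across its 22 mm width, so yaw ≈ 69.9°.

Emit:
{"method": "step_arm", "body": {"deltas": [{"translation": [-0.02,-0.03,-0.005],"angular": [0,0,-7],"grip": 0},{"translation": [-0.04,-0.065,-0.005],"angular": [0,0,-14],"grip": 0},{"translation": [-0.06,-0.1,-0.005],"angular": [0,0,-21],"grip": 0},{"translation": [-0.08,-0.135,-0.005],"angular": [0,0,-28],"grip": 0},{"translation": [-0.1,-0.165,-0.005],"angular": [0,0,-35],"grip": 0}]}}

```text
clock: 17.57
ee_pos: [0.5594, -0.0087, 0.1173]
tcp_rot: [[0.863, 0.505, -0.012], [0.505, -0.863, 0.005], [-0.008, -0.01, -1.0]]
contact_force: [-0.0, 0.1, -0.5]
opening: 0.0851
```

```bash
python3 plan.py 0.4423 0.230 0.11 69.9|head -2
```

```text
now [ 0.5594 -0.0087  0.1173] yaw 30.36 F [-0.0038  0.0963 -0.5036] op 0.0851 t 17.5667
total [  19.7 -265.     9.7] [ -0.71   0.24 -39.54] rows 6.5
```

Emit:
{"method": "step_arm", "body": {"deltas": [{"translation": [0.003,-0.04,0],"angular": [0,0,-6],"grip": 0},{"translation": [0.006,-0.08,0],"angular": [0,0,-12],"grip": 0},{"translation": [0.009,-0.12,0],"angular": [0,0,-18],"grip": 0},{"translation": [0.012,-0.16,0.003],"angular": [-0.5,0.2,-24],"grip": 0},{"translation": [0.015,-0.2,0.006],"angular": [-0.7,0.2,-30],"grip": 0}]}}

```text
clock: 17.98
ee_pos: [0.4687, 0.1726, 0.1116]
tcp_rot: [[0.49, 0.871, -0.004], [0.871, -0.49, -0.002], [-0.004, -0.002, -1.0]]
contact_force: [-0.9, 0.3, -1.0]
opening: 0.0852
```

```bash
python3 plan.py 0.4423 0.230 0.11 69.9|head -2
```

```text
now [0.4687 0.1726 0.1116] yaw 60.63 F [-0.9341  0.296  -0.9671] op 0.0852 t 17.9833
total [ 37.1 -51.2   1.6] [-0.14  0.21 -9.27] rows 1.5
```

Emit:
{"method": "step_arm", "body": {"deltas": [{"translation": [0.018,-0.026,0],"angular": [0,0.1,-5],"grip": 0},{"translation": [0.037,-0.051,0.001],"angular": [-0.1,0.2,-9.3],"grip": 0},{"translation": [0.037,-0.051,0.001],"angular": [-0.1,0.2,-9.3],"grip": 0},{"translation": [0.037,-0.051,0.001],"angular": [-0.1,0.2,-9.3],"grip": 0},{"translation": [0.037,-0.051,0.001],"angular": [-0.1,0.2,-9.3],"grip": 0}]}}

```text
clock: 18.4
ee_pos: [0.4417, 0.2293, 0.1095]
tcp_rot: [[0.343, 0.939, -0.003], [0.939, -0.343, -0.001], [-0.002, -0.002, -1.0]]
contact_force: [0.1, 0.6, -0.5]
opening: 0.0856
```

```bash
python3 - <<'E'
from poses import *
s,im=shot('wrist','w17');print(s['ee_pos'],s['opening'],s['clock']);I=im.astype(int)
C=cam('wrist',s);m=I.min(2)>150;m[255:]=0
m=m.astype(np.uint8);n,l,st,c=cv2.connectedComponentsWithStats(m);k=1+np.argmax(st[1:,4]);print(st[k],c[k])
print(rectw(C,m>0,.014))
s,im=shot('top','top17');crop(im,395,182,120,100,6,'top17c');crop(im,320,250,70,60,10,'top17p')
E
```

```text
[0.4417 0.2293 0.1095] 0.08561378588566323 18.4
[ 306  157   26   59 1432] [318.6585 185.1718]
(array([0.4436, 0.2311]), 50.506778717041016, 20.56989860534668, 70.53482818603516, array([0.444 , 0.2322]))
```

View pics/w17.png

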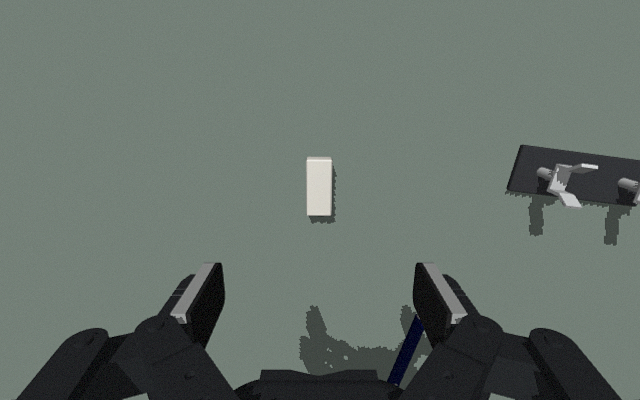

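View pics/top17c.png

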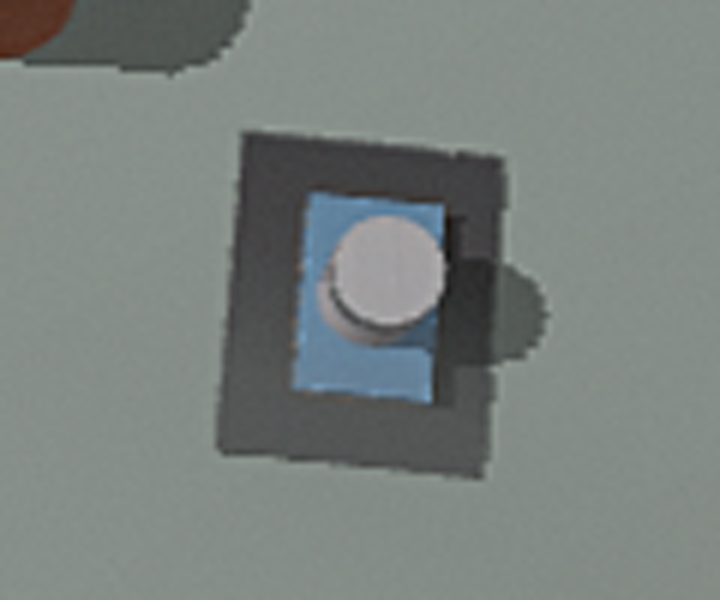

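```bash
python3 - <<'E'
from poses import *
C=cam('top');im=cv2.imread('pics/top17.png')[:,:,::-1];I=im.astype(int)
f=lambda u,v:(335+u/6,132+v/6)
print('cap',onz(C,f(388,270),.065), 'tile corners mean',np.mean([onz(C,f(*q),.017) for q in((311,194),(445,205),(433,402),(294,388))],0))
print('pad',np.mean([onz(C,f(*q),.003) for q in((242,132),(505,157),(484,477),(217,452))],0))
m=np.zeros(I.shape[:2],bool);m[150:215,365:430]=(I[...,2]-I[...,0]>25)[150:215,365:430]
print(rectw(C,m,.017))
E
python3 plan.py 0.4432 0.2305 0 70.3|head -2
```

```text
cap [ 0.6441 -0.1854  0.065 ] tile corners mean [ 0.6439 -0.1865  0.017 ]
pad [ 0.6445 -0.1851  0.003 ]
(array([ 0.6451, -0.184 ]), 89.67992401123047, 61.20669937133789, -4.941413879394531, array([ 0.6383, -0.1803]))
now [0.4426 0.2288 0.11  ] yaw 69.83 F [ 0.3319 -0.3155 -0.0338] op 0.0854 t 18.5
total [  2.    0.1 110. ] [-0.07  0.07 -0.47] rows 2.7
```

From the top view, cap, tile and pad centres coincide within about 1.5 mm. Down to the eraser.

Emit:
{"method": "step_arm", "body": {"deltas": [{"translation": [0.002,0,0.03],"angular": [0,0,-0.4],"grip": 0},{"translation": [0.002,0,0.06],"angular": [0,0,-0.4],"grip": 0},{"translation": [0.002,0,0.09],"angular": [0,0,-0.4],"grip": 0.2},{"translation": [0.002,0,0.11],"angular": [0,0,-0.4],"grip": 0.4},{"translation": [0.002,0,0.12],"angular": [0,0,-0.4],"grip": 0.4}]}}

```text
clock: 18.92
ee_pos: [0.4419, 0.2283, -0.0128]
tcp_rot: [[0.341, 0.94, -0.006], [0.94, -0.341, -0.003], [-0.005, -0.005, -1.0]]
contact_force: [0.1, -0.0, -1.1]
opening: 0.0521
```

```bash
python3 plan.py 0.4432 0.2305 -0.025 70.3|head -2;python3 - <<'E'
from h import *
s,im=shot('scene','sc18');crop(im,435,220,100,80,8,'sc18c')
s,im=shot('wrist','w18');print(s['ee_pos'],s['opening'],s['clock'])
E
```

```text
now [ 0.4419  0.2283 -0.0128] yaw 70.06 F [ 0.0788 -0.0014 -1.0864] op 0.0521 t 18.9167
total [ 2.6  0.5 12.2] [-0.27  0.26 -0.24] rows 0.3
[ 0.4415  0.2281 -0.0135] 0.05130568970326458 18.9667
```

View pics/w18.png

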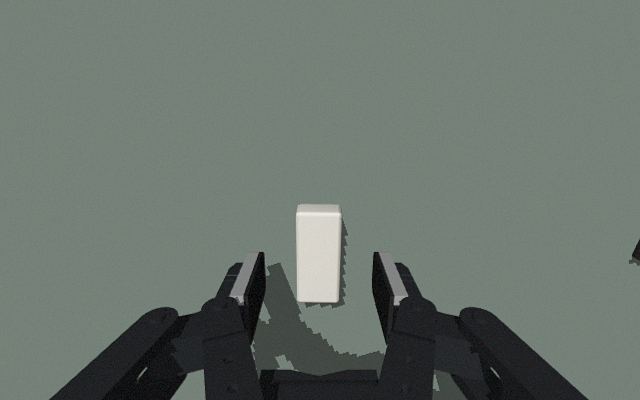

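View pics/sc18c.png

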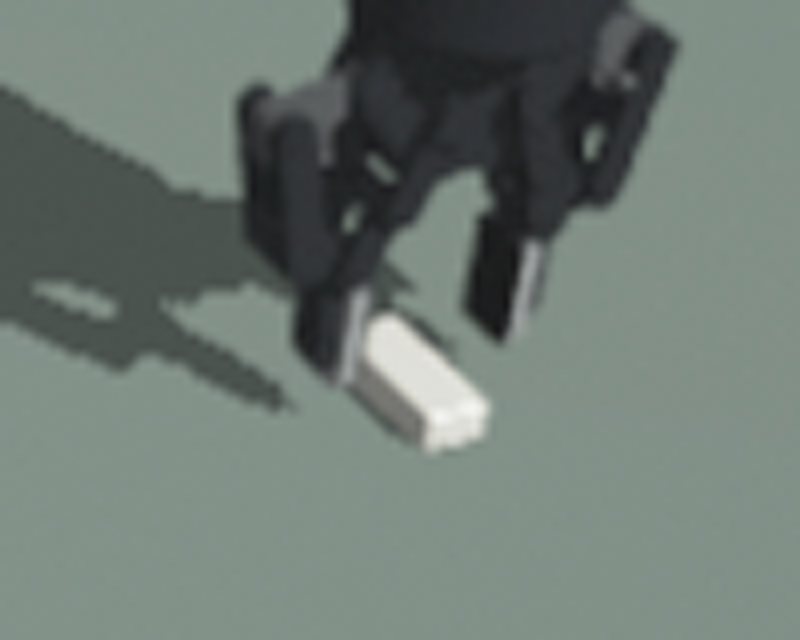

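Emit:
{"method": "step_arm", "body": {"deltas": [{"translation": [0.003,0,0.006],"angular": [-0.2,0.2,0],"grip": 0.4},{"translation": [0.003,0,0.012],"angular": [-0.2,0.2,0],"grip": 0.4},{"translation": [0.003,0,0.013],"angular": [-0.2,0.2,0],"grip": 0.6},{"translation": [0.003,0,0.013],"angular": [-0.2,0.2,0],"grip": 0.8},{"translation": [0.003,0,0.013],"angular": [-0.2,0.2,0],"grip": 1}], "squeeze": 25}}

```text
clock: 19.43
ee_pos: [0.4434, 0.2314, -0.0246]
tcp_rot: [[0.341, 0.94, -0.001], [0.94, -0.341, -0.0], [-0.001, -0.001, -1.0]]
contact_force: [-0.4, -0.6, -0.6]
opening: 0.021
```

Emit:
{"method": "step_arm", "body": {"deltas": [{"translation": [0,0,0],"angular": [0,0,0],"grip": 1},{"translation": [0,0,0],"angular": [0,0,0],"grip": 1},{"translation": [0,0,0],"angular": [0,0,0],"grip": 1},{"translation": [0,0,0],"angular": [0,0,0],"grip": 1},{"translation": [0,0,0],"angular": [0,0,0],"grip": 1}]}}

```text
clock: 19.85
ee_pos: [0.4435, 0.2314, -0.0245]
tcp_rot: [[0.341, 0.94, -0.001], [0.94, -0.341, -0.0], [-0.0, -0.0, -1.0]]
contact_force: [-0.5, 0.2, -0.3]
opening: 0.0212
```

```bash
python3 - <<'E'
from h import *
s,im=shot('wrist','w19');print(s['ee_pos'],s['opening'],s['contact_force'],s['clock'])
s,im=shot('scene','sc19');crop(im,435,220,100,80,8,'sc19c')
E
```

```text
[ 0.4435  0.2314 -0.0245] 0.021240404774173403 [-0.4574  0.1602 -0.2916] 19.85
```

View pics/w19.png

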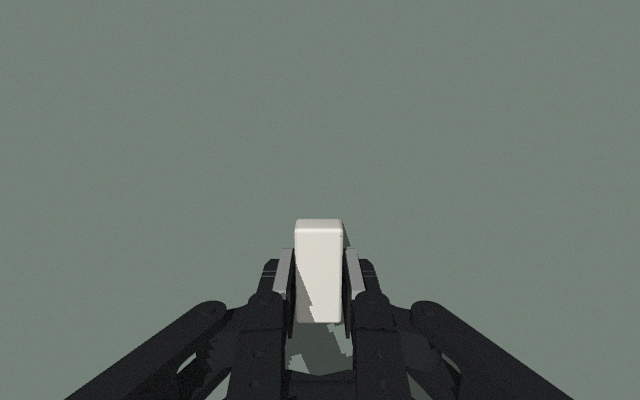

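View pics/sc19c.png

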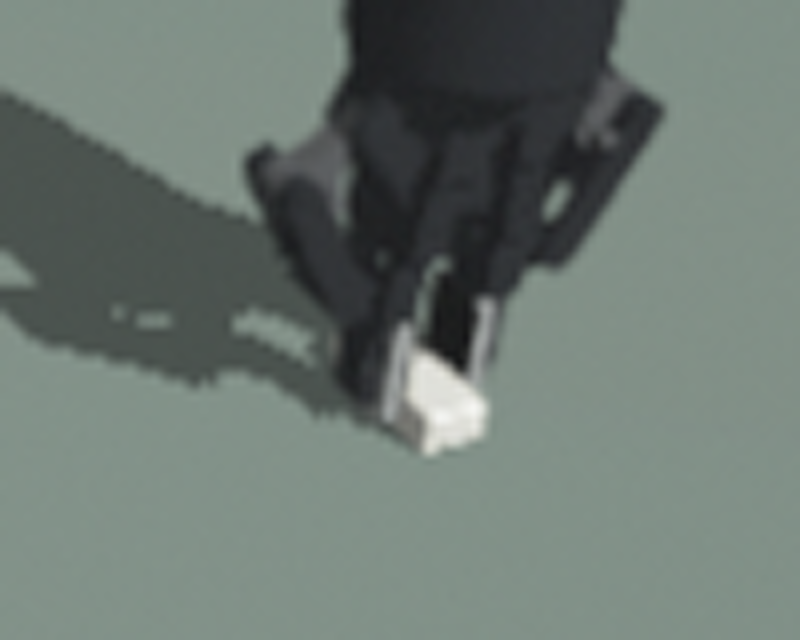

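Gripped at 21.2 mm. I'll measure the eraser's offset along the tool x axis, then lift.

```bash
python3 - <<'E'
from h import *
M=np.array(calibration('wrist')['mount']);W=np.linalg.inv(M);C=(calibration('wrist')['intrinsics'],W[:3,:3],W[:3,3])
for dz in (0,.003):
  print([onz(C,(u,v),-.0385+dz) for u,v in((319,229),(319,322))])
E
python3 plan.py 0.6475 -0.185 0.14 70.3|head -2
```

```text
[array([ 0.0238,  0.0014, -0.0385]), array([-0.0247,  0.0014, -0.0385])]
[array([ 0.0224,  0.0014, -0.0355]), array([-0.0271,  0.0014, -0.0355])]
now [ 0.4434  0.2314 -0.0246] yaw 70.08 F [ 0.11    0.7661 -0.8944] op 0.0214 t 19.95
total [-322.   333.7 -164.6] [-0.03  0.03 -0.22] rows 12.0
```

Emit:
{"method": "step_arm", "body": {"deltas": [{"translation": [0,0,-0.02],"angular": [0,0,0],"grip": 1},{"translation": [0,0,-0.05],"angular": [0,0,0],"grip": 1},{"translation": [0,0,-0.085],"angular": [0,0,0],"grip": 1},{"translation": [-0.01,0.01,-0.12],"angular": [0,0,0],"grip": 1},{"translation": [-0.03,0.03,-0.14],"angular": [0,0,0],"grip": 1}]}}

```text
clock: 20.37
ee_pos: [0.4622, 0.195, 0.1189]
tcp_rot: [[0.338, 0.941, 0.003], [0.941, -0.338, 0.002], [0.003, 0.002, -1.0]]
contact_force: [1.3, 0.1, -0.3]
opening: 0.0211
```

```bash
python3 plan.py 0.6475 -0.185 0.12 70.3|head -2
```

```text
now [0.4622 0.195  0.1189] yaw 70.25 F [ 1.3404  0.0758 -0.314 ] op 0.0211 t 20.3667
total [-295.1  302.8   -1.5] [ 0.12 -0.18 -0.05] rows 10.3
```

Emit:
{"method": "step_arm", "body": {"deltas": [{"translation": [-0.028,0.029,0],"angular": [0,0,0],"grip": 1},{"translation": [-0.056,0.058,0],"angular": [0,0,0],"grip": 1},{"translation": [-0.085,0.087,0],"angular": [0,0,0],"grip": 1},{"translation": [-0.113,0.116,0],"angular": [0,0,0],"grip": 1},{"translation": [-0.142,0.145,0],"angular": [0,0,0],"grip": 1}]}}

```text
clock: 20.78
ee_pos: [0.551, 0.0107, 0.1189]
tcp_rot: [[0.338, 0.941, 0.003], [0.941, -0.338, 0.002], [0.003, 0.002, -1.0]]
contact_force: [0.4, 0.2, 0.1]
opening: 0.0212
```

Emit:
{"method": "step_arm", "body": {"deltas": [{"translation": [-0.028,0.029,0],"angular": [0,0,0],"grip": 1},{"translation": [-0.056,0.058,0],"angular": [0,0,0],"grip": 1},{"translation": [-0.085,0.087,0],"angular": [0,0,0],"grip": 1},{"translation": [-0.113,0.116,0],"angular": [0,0,0],"grip": 1},{"translation": [-0.138,0.141,0],"angular": [0,0,0],"grip": 1}]}}

```text
clock: 21.2
ee_pos: [0.6379, -0.1695, 0.1184]
tcp_rot: [[0.338, 0.941, 0.003], [0.941, -0.338, 0.002], [0.003, 0.002, -1.0]]
contact_force: [0.7, 0.6, 0.3]
opening: 0.0211
```

```bash
python3 plan.py 0.6465 -0.1823 0.08 70.3|head -2
```

```text
now [ 0.6379 -0.1695  0.1184] yaw 70.22 F [0.7454 0.6023 0.2863] op 0.0211 t 21.2
total [-9.3 12.3 38.4] [ 0.14 -0.18 -0.08] rows 1.0
```

Emit:
{"method": "step_arm", "body": {"deltas": [{"translation": [-0.005,0.006,0.01],"angular": [0.1,-0.1,0],"grip": 1},{"translation": [-0.009,0.012,0.025],"angular": [0.1,-0.2,-0.1],"grip": 1},{"translation": [-0.009,0.012,0.038],"angular": [0.1,-0.2,-0.1],"grip": 1},{"translation": [-0.009,0.012,0.05],"angular": [0.1,-0.2,-0.1],"grip": 1},{"translation": [-0.009,0.012,0.055],"angular": [0.1,-0.2,-0.1],"grip": 1}]}}

```text
clock: 21.62
ee_pos: [0.6436, -0.1798, 0.06]
tcp_rot: [[0.336, 0.942, -0.005], [0.942, -0.336, 0.002], [0.0, -0.006, -1.0]]
contact_force: [0.0, -0.3, -0.7]
opening: 0.0212
```

```bash
python3 plan.py 0.6465 -0.1823 0.042 70.3|head -2; python3 - <<'E'
from h import *
s,im=shot('wrist','w20');print(s['ee_pos'],s['opening'],s['contact_force'],s['clock'])
s,im=shot('scene','sc20');crop(im,265,170,60,60,10,'sc20c')
E
```

```text
now [ 0.6436 -0.1798  0.06  ] yaw 70.37 F [ 0.0474 -0.2825 -0.7221] op 0.0212 t 21.6167
total [-1.4  3.7 18. ] [-0.32 -0.    0.07] rows 0.4
[ 0.6436 -0.1798  0.06  ] 0.021244069552803932 [ 0.0474 -0.2825 -0.7221] 21.6167
```

View pics/w20.png

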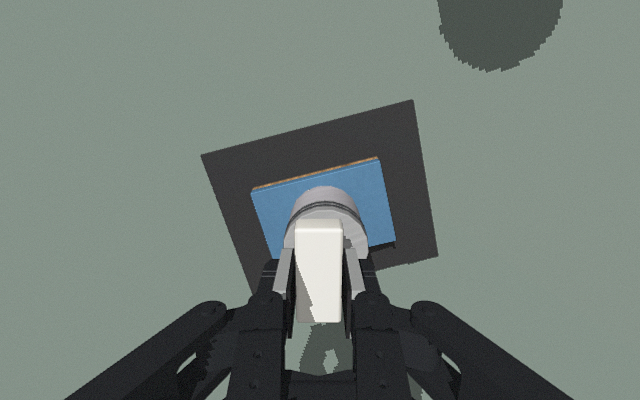

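View pics/sc20c.png

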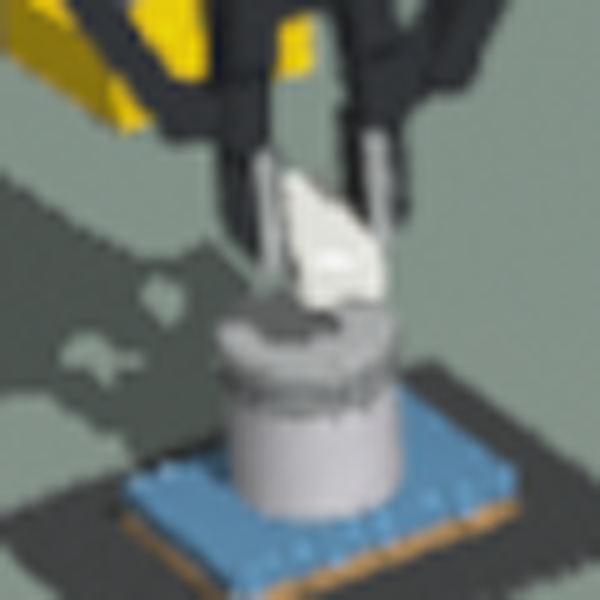

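Eraser is over the tin, about 4 mm off laterally as planned. I'll zoom to check along its length.

```bash
python3 - <<'E'
from h import *
im=cv2.imread('pics/w20.png')[:,:,::-1];crop(im,325,240,100,130,6,'w20c')
s=sense();p=np.array([0.6436,-0.1798,0.06]);s['ee_pos']=p;C=cam('wrist',s)
a=np.linspace(0,2*np.pi,200)
for c in ((.648,-.1851),(.6465,-.185)):
  for z,r in((.065,.024),(.048,.024),(.017,.0235)):
    q=proj(C,np.c_[c[0]+r*np.cos(a),c[1]+r*np.sin(a),0*a+z]);print(c,z,(q.min(0)-[275,175])*6,(q.max(0)-[275,175])*6)
E
```

```text
(0.648, -0.1851) 0.065 [ 51.8963 203.2134] [573.188  671.4206]
(0.648, -0.1851) 0.048 [ 69.4676 141.2891] [548.5733 577.6839]
(0.648, -0.1851) 0.017 [99.4847 55.9216] [508.2845 435.85  ]
(0.6465, -0.185) 0.065 [ 36.3632 207.5233] [557.222  675.0467]
(0.6465, -0.185) 0.048 [ 55.1768 145.2815] [533.9168 581.0902]
(0.6465, -0.185) 0.017 [87.0102 59.4343] [495.5514 438.9178]
```

View pics/w20c.png

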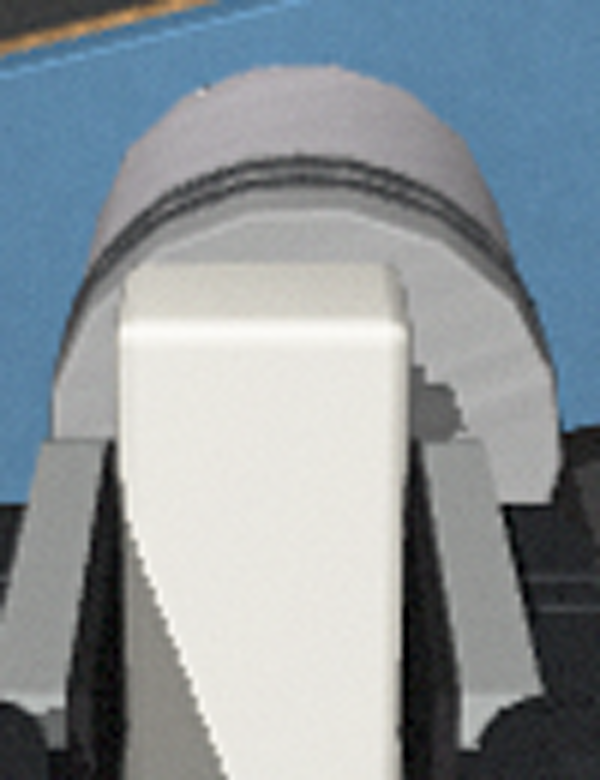

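```bash
python3 plan.py 0.6462 -0.1838 0.042 70.3|head -2
```

```text
now [ 0.6443 -0.18    0.0613] yaw 70.39 F [ 0.453   0.8271 -0.0397] op 0.0213 t 21.7167
total [-3.   3.2 19.2] [-0.24  0.01  0.09] rows 0.5
```

Emit:
{"method": "step_arm", "body": {"deltas": [{"translation": [-0.003,0.003,0.005],"angular": [-0.2,0,0],"grip": 1},{"translation": [-0.003,0.003,0.01],"angular": [-0.2,0,0],"grip": 1},{"translation": [-0.003,0.003,0.015],"angular": [-0.2,0,0],"grip": 1},{"translation": [-0.003,0.003,0.018],"angular": [-0.2,0,0],"grip": 1},{"translation": [-0.003,0.003,0.019],"angular": [-0.2,0,0],"grip": 1}]}}

```text
clock: 22.13
ee_pos: [0.6457, -0.1836, 0.0417]
tcp_rot: [[0.335, 0.942, -0.001], [0.942, -0.335, 0.0], [-0.0, -0.001, -1.0]]
contact_force: [-0.5, -0.3, -0.5]
opening: 0.0216
```

Emit:
{"method": "step_arm", "body": {"deltas": [{"translation": [0,0,0],"angular": [0,0,0],"grip": 1},{"translation": [0,0,0],"angular": [0,0,0],"grip": 1},{"translation": [0,0,0],"angular": [0,0,0],"grip": 1},{"translation": [0,0,0],"angular": [0,0,0],"grip": 1},{"translation": [0,0,0],"angular": [0,0,0],"grip": 1}]}}

```text
clock: 22.55
ee_pos: [0.6459, -0.1837, 0.042]
tcp_rot: [[0.336, 0.942, -0.001], [0.942, -0.336, 0.0], [-0.0, -0.001, -1.0]]
contact_force: [0.1, 0.6, -0.7]
opening: 0.0212
```

```bash
python3 plan.py 0.6462 -0.1838 0.041 70.3|head -2; python3 - <<'E'
from h import *
s,im=shot('wrist','w21');crop(im,320,250,110,130,5,'w21c')
E
```

```text
now [ 0.6459 -0.1837  0.042 ] yaw 70.39 F [ 0.0893  0.6496 -0.7363] op 0.0212 t 22.55
total [-0.   0.3  1. ] [-0.05  0.01  0.09] rows 0.0
```

View pics/w21c.png

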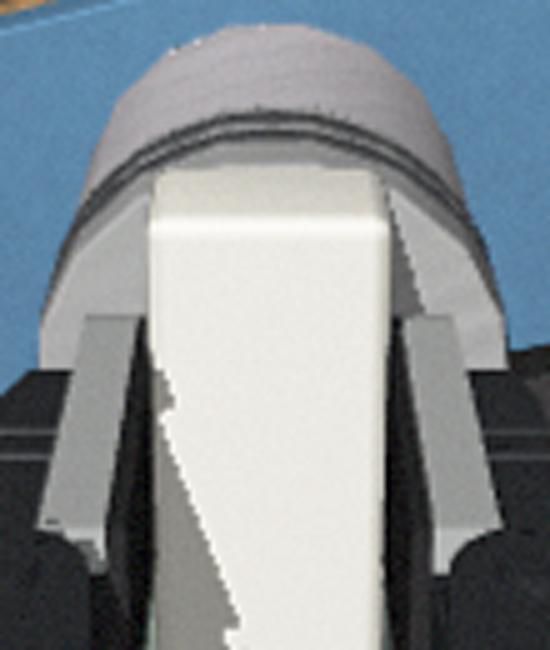

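Well centred (cap mid 272, eraser mid 270 in the crop). Lower and release.

Emit:
{"method": "step_arm", "body": {"deltas": [{"translation": [0,0,0.001],"angular": [0,0,0],"grip": 1},{"translation": [0,0,0.002],"angular": [0,0,0],"grip": 1},{"translation": [0,0,0.002],"angular": [0,0,0],"grip": 1},{"translation": [0,0,0.002],"angular": [0,0,0],"grip": 1},{"translation": [0,0,0.002],"angular": [0,0,0],"grip": 0.6}]}}

```text
clock: 23.02
ee_pos: [0.6459, -0.1837, 0.04]
tcp_rot: [[0.336, 0.942, -0.001], [0.942, -0.336, 0.0], [-0.0, -0.001, -1.0]]
contact_force: [0.4, -0.4, -0.8]
opening: 0.032
```

Emit:
{"method": "step_arm", "body": {"deltas": [{"translation": [0,0,0],"angular": [0,0,0],"grip": 0.5},{"translation": [0,0,0],"angular": [0,0,0],"grip": 0.4},{"translation": [0,0,0],"angular": [0,0,0],"grip": 0.4},{"translation": [0,0,-0.03],"angular": [0,0,0],"grip": 0.4},{"translation": [0,0,-0.06],"angular": [0,0,0],"grip": 0.4}]}}

```text
clock: 23.43
ee_pos: [0.6437, -0.1829, 0.098]
tcp_rot: [[0.336, 0.942, -0.007], [0.942, -0.336, 0.002], [-0.0, -0.007, -1.0]]
contact_force: [0.3, -0.7, -0.1]
opening: 0.0511
```

Emit:
{"method": "step_arm", "body": {"deltas": [{"translation": [0,0,-0.03],"angular": [0,0,0],"grip": 0.4},{"translation": [0,0,-0.06],"angular": [0,0,0],"grip": 0.3},{"translation": [0,0,-0.06],"angular": [0,0,0],"grip": 0.3},{"translation": [0,0,-0.06],"angular": [0,0,0],"grip": 0.3},{"translation": [0,0,-0.06],"angular": [0,0,0],"grip": 0.3}]}}

```text
clock: 23.85
ee_pos: [0.6436, -0.1828, 0.1576]
tcp_rot: [[0.336, 0.942, -0.008], [0.942, -0.336, 0.003], [-0.0, -0.008, -1.0]]
contact_force: [0.2, -0.2, -0.4]
opening: 0.0596
```

```bash
python3 - <<'E'
from h import *
s,im=shot('wrist','w22');print(s['ee_pos'],s['opening'],s['clock'])
s,im=shot('scene','sc22');crop(im,265,170,60,60,10,'sc22c')
E
python3 plan.py 0.46 0.025 0.12 55|head -2
```

```text
[ 0.6436 -0.1828  0.1576] 0.059592392218405454 23.85
now [ 0.6428 -0.1826  0.1561] yaw 70.39 F [-0.7796 -0.0207 -0.3857] op 0.06 t 23.95
total [ 134.2 -241.5   38.7] [-0.61  0.09 15.39] rows 6.8
```

View pics/w22.png

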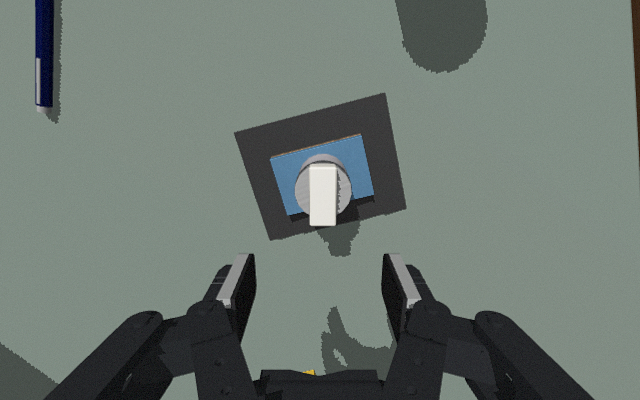

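View pics/sc22c.png

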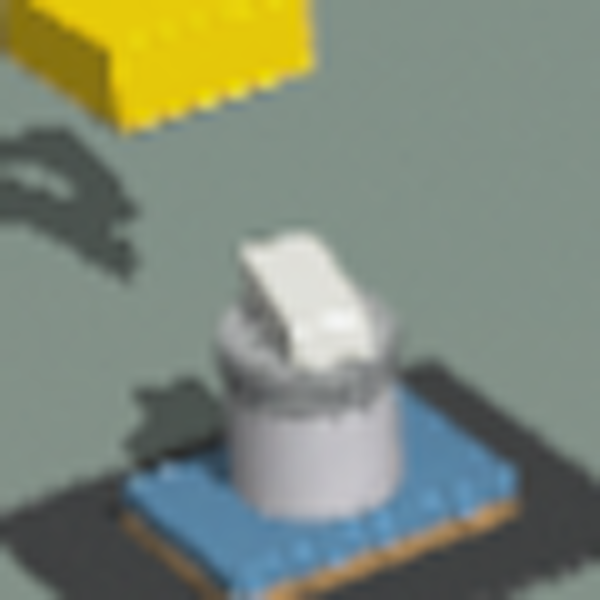

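Eraser lies flat on the cap. Now the pen.

Emit:
{"method": "step_arm", "body": {"deltas": [{"translation": [0.02,-0.036,0.005],"angular": [0,0,2],"grip": 0.3},{"translation": [0.04,-0.072,0.01],"angular": [0,0,5],"grip": 0.3},{"translation": [0.06,-0.108,0.017],"angular": [0,0,8],"grip": 0.3},{"translation": [0.08,-0.144,0.023],"angular": [-0.3,0,11],"grip": 0.3},{"translation": [0.1,-0.18,0.028],"angular": [-0.5,0,14],"grip": 0.3}]}}

```text
clock: 24.37
ee_pos: [0.5042, -0.0273, 0.1281]
tcp_rot: [[0.556, 0.831, -0.006], [0.831, -0.556, 0.0], [-0.003, -0.005, -1.0]]
contact_force: [0.6, 0.4, -0.8]
opening: 0.0594
```

```bash
python3 plan.py 0.462 0.026 0.12 55.1|head -2
```

```text
now [ 0.5042 -0.0273  0.1281] yaw 56.2 F [ 0.6054  0.3993 -0.8086] op 0.0594 t 24.3667
total [ 20.8 -64.7   8.3] [-0.29  0.18  1.1 ] rows 1.7
```

Emit:
{"method": "step_arm", "body": {"deltas": [{"translation": [0.01,-0.033,0.004],"angular": [0,0,0.5],"grip": 0.3},{"translation": [0.021,-0.065,0.008],"angular": [-0.3,0.2,1.1],"grip": 0.3},{"translation": [0.021,-0.065,0.008],"angular": [-0.3,0.2,1.1],"grip": 0.3},{"translation": [0.021,-0.065,0.008],"angular": [-0.3,0.2,1.1],"grip": 0.3},{"translation": [0.021,-0.065,0.008],"angular": [-0.3,0.2,1.1],"grip": 0.3}]}}

```text
clock: 24.78
ee_pos: [0.4621, 0.0262, 0.1199]
tcp_rot: [[0.571, 0.821, 0.0], [0.821, -0.571, -0.0], [-0.0, 0.0, -1.0]]
contact_force: [-0.1, -0.3, -0.1]
opening: 0.06
```

```bash
python3 - <<'E'
from poses import *
s,im=shot('wrist','w23');print(s['ee_pos'],s['clock']);I=im.astype(int);C=cam('wrist',s)
m=(I[...,2]-I[...,0]>35)
for z in(.008,.010):print(rectw(C,m,z))
s,im=shot('top','top23');crop(im,395,182,60,50,12,'top23c')
E
```

```text
[0.4621 0.0262 0.1199] 24.7833
(array([ 0.6443, -0.1898]), 82.89450073242188, 67.7717514038086, -4.941581726074219, array([ 0.6355, -0.1794]))
(array([ 0.6433, -0.1877]), 82.30512237548828, 67.28992462158203, -4.9415740966796875, array([ 0.6346, -0.1774]))
```

View pics/w23.png

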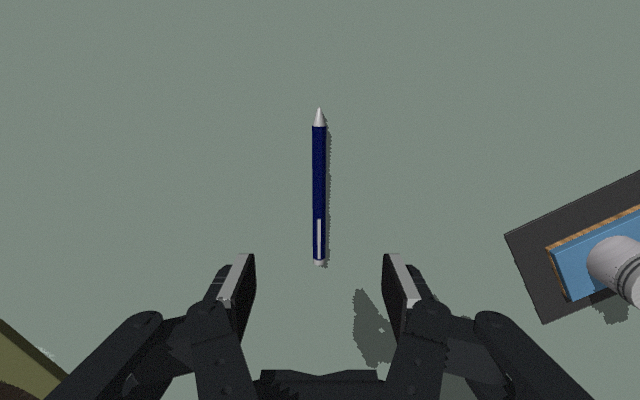

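View pics/top23c.png

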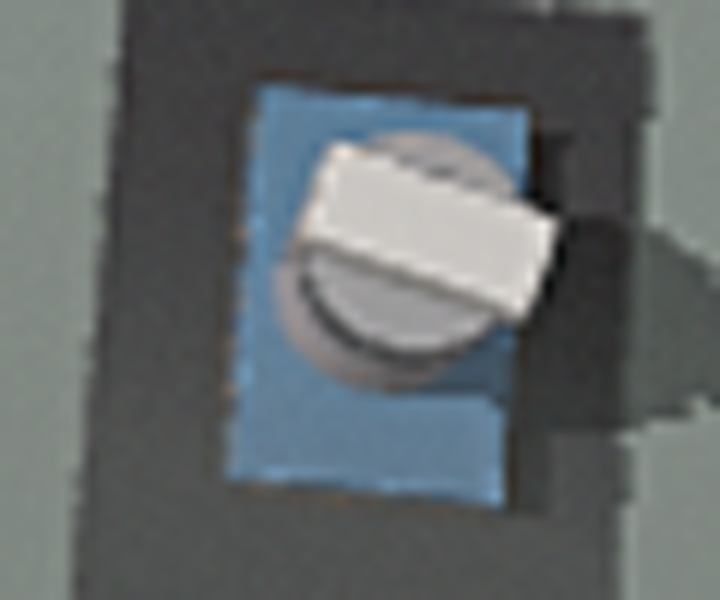

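```bash
python3 - <<'E'
from poses import *
C=cam('top');print('eraser',onz(C,(365+431/12,157+231/12),.079),'cap',onz(C,(365+412/12,157+243/12),.065))
s=sense();print(s['ee_pos']);C=cam('wrist',s);R=s['tcp_rot']
im=cv2.imread('pics/w23.png')[:,:,::-1];I=im.astype(int)
m=np.zeros(I.shape[:2],bool);m[100:275,300:340]=(I[...,2]-I[...,0]>25)[100:275,300:340]
r=rectw(C,m,.009);print('navy',r, R.T@(np.append(r[0],.009)-s['ee_pos']))
for v in(108,127,258,266): print(v,R.T@(onz(C,(319,v),.009)-s['ee_pos']))
crop(im,320,190,60,180,4,'w23c')
# clip close view from top
im=cv2.imread('pics/top17.png')[:,:,::-1];crop(im,270,178,60,60,10,'clipc')
E
```

```text
eraser [ 0.6426 -0.1859  0.079 ] cap [ 0.6434 -0.1845  0.065 ]
[0.4632 0.0256 0.1202]
navy (array([0.4577, 0.0155]), 124.65924835205078, 11.387101173400879, 54.755489349365234, array([0.4631, 0.0234])) [-0.0115  0.0012  0.1112]
108 [0.0654 0.0017 0.1112]
127 [0.0501 0.0017 0.1112]
258 [-0.0727  0.0018  0.1112]
266 [-0.0813  0.0018  0.1112]
```

View pics/w23c.png

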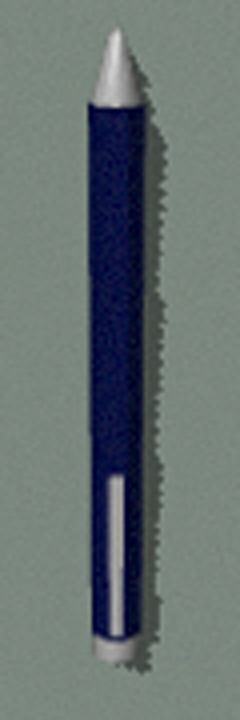

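View pics/clipc.png

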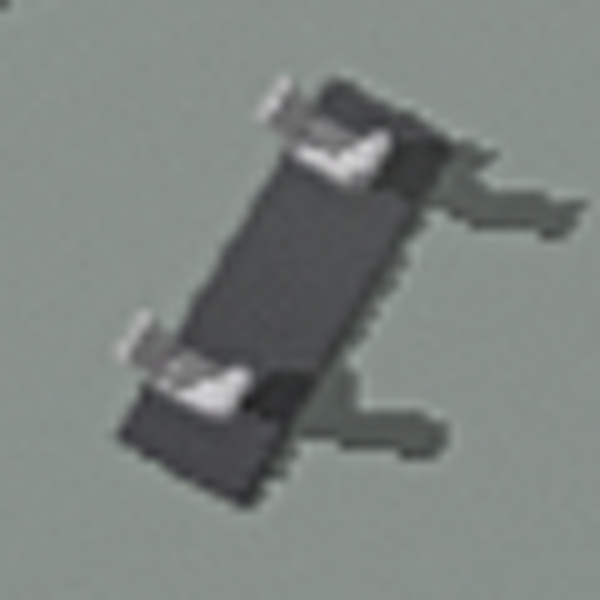

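Eraser and cap centres agree within 1.5 mm. Now I'll refine the shut fingertip depth from the earlier pictures before going down to the pen.

```bash
python3 - <<'E'
from h import *
K,Rs,ts=cam('scene');p=np.array([.5094,.4462,.0608]);t=np.radians(26.2);c,n=np.cos(t),np.sin(t);R=np.array([[c,n,0],[n,-c,0],[0,0,-1]])
M=np.array(calibration('wrist')['mount']);W=np.linalg.inv(M);Cw=(calibration('wrist')['intrinsics'],W[:3,:3],W[:3,3])
Cs=(K,Rs@R,Rs@p+ts)
for sc in((480,248),(482,252)):
  print(tri([(Cs,np.array(sc)/5+[420,210]-[1,1]),(Cw,np.array((318.,248)))]))
  print(tri([(Cs,np.array(sc)/5+[420,210]),(Cw,np.array((318.,248)))]))
im=cv2.imread('pics/sc2.png')[:,:,::-1];crop(im,515,250,40,40,15,'sc2d')
E
python3 plan.py 0.4577 0.0150 -0.01 54.8|head -2
```

```text
(array([ 0.0103,  0.0009, -0.0294]), [0.057713345360578455, 0.21414029411186966])
(array([ 0.0097, -0.0003, -0.0275]), [0.7352396893355623, 2.695062099974789])
(array([ 0.0094,  0.0003, -0.0272]), [0.4230749698115898, 1.5490896923232347])
(array([ 0.0088, -0.0009, -0.0254]), [1.1009149944370558, 3.983431754306205])
now [0.4632 0.0256 0.1202] yaw 55.06 F [-0.2357 -0.0155 -0.0415] op 0.0596 t 24.8833
total [-11.9   1.4 130.2] [ 0.06 -0.03  0.26] rows 3.2
```

View pics/sc2d.png

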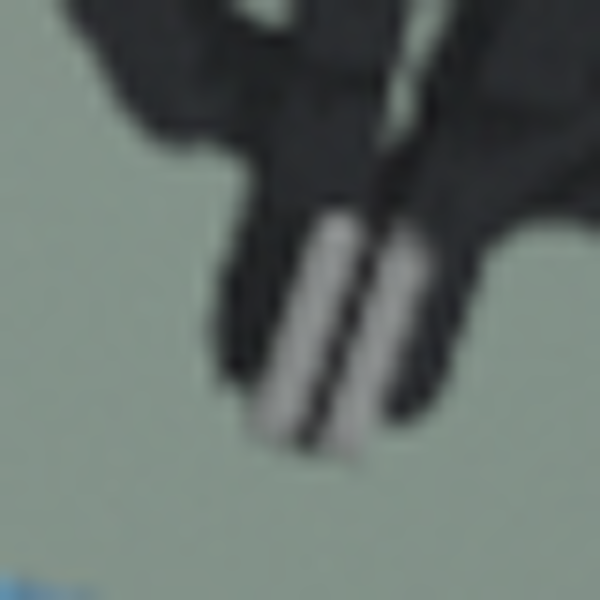

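Shut tips sit about 27-29 mm behind the reported TCP, so TCP z ≈ -0.025 puts them about 3 mm above the desk.

Emit:
{"method": "step_arm", "body": {"deltas": [{"translation": [-0.012,0.001,0.03],"angular": [0,0,0.3],"grip": 0.5},{"translation": [-0.012,0.001,0.06],"angular": [0,0,0.3],"grip": 0.5},{"translation": [-0.012,0.001,0.09],"angular": [0,0,0.3],"grip": 0.5},{"translation": [-0.012,0.001,0.12],"angular": [0,0,0.3],"grip": 0.5},{"translation": [-0.012,0.001,0.13],"angular": [0,0,0.3],"grip": 0.5}]}}

```text
clock: 25.3
ee_pos: [0.4562, 0.014, -0.0132]
tcp_rot: [[0.579, 0.816, -0.004], [0.816, -0.579, -0.0], [-0.002, -0.003, -1.0]]
contact_force: [-0.3, -0.3, -0.3]
opening: 0.0426
```

```bash
python3 plan.py 0.4577 0.0150 -0.025 54.8|head -2;python3 - <<'E'
from h import *
s,im=shot('wrist','w24');print(s['ee_pos'],s['opening'],s['clock'])
E
```

```text
now [ 0.4562  0.014  -0.0132] yaw 54.64 F [-0.3425 -0.332  -0.3044] op 0.0426 t 25.3
total [ 1.7  0.7 11.8] [-0.16  0.12 -0.16] rows 0.3
[ 0.4562  0.014  -0.0132] 0.04257412800119955 25.3
```

View pics/w24.png

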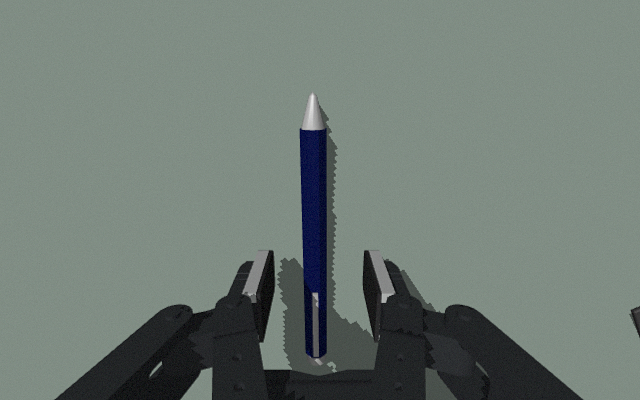

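The pen's barrel is centred within 2 mm of the grasp. Descend and close.

Emit:
{"method": "step_arm", "body": {"deltas": [{"translation": [0.002,-0.002,0.005],"angular": [0,0,0],"grip": 0.5},{"translation": [0.002,-0.002,0.01],"angular": [-0.1,0.1,0],"grip": 0.6},{"translation": [0.002,-0.002,0.012],"angular": [-0.1,0.1,0],"grip": 0.7},{"translation": [0.002,-0.002,0.012],"angular": [-0.1,0.1,0],"grip": 0.8},{"translation": [0.002,-0.002,0.012],"angular": [-0.1,0.1,0],"grip": 1}], "squeeze": 25}}

```text
clock: 25.77
ee_pos: [0.4559, 0.0168, -0.025]
tcp_rot: [[0.579, 0.816, -0.001], [0.816, -0.579, 0.0], [-0.0, -0.001, -1.0]]
contact_force: [-0.5, -0.3, -0.8]
opening: 0.011
```

Emit:
{"method": "step_arm", "body": {"deltas": [{"translation": [0,0,0],"angular": [0,0,0],"grip": 1},{"translation": [0,0,0],"angular": [0,0,0],"grip": 1},{"translation": [0,0,0],"angular": [0,0,0],"grip": 1},{"translation": [0,0,0],"angular": [0,0,0],"grip": 1},{"translation": [0,0,0],"angular": [0,0,0],"grip": 1}]}}

```text
clock: 26.18
ee_pos: [0.456, 0.0168, -0.0248]
tcp_rot: [[0.579, 0.816, -0.001], [0.816, -0.579, 0.0], [-0.0, -0.001, -1.0]]
contact_force: [-0.3, -0.4, 0.3]
opening: 0.0109
```

```bash
python3 - <<'E'
from h import *
s,im=shot('wrist','w25');print(s['ee_pos'],s['opening'],s['contact_force'],s['clock'])
s,im=shot('scene','sc25');crop(im,367,190,80,60,9,'sc25c')
E
```

```text
[ 0.456   0.0168 -0.0248] 0.010946618601345822 [-0.3134 -0.4376  0.3034] 26.1833
```

View pics/w25.png

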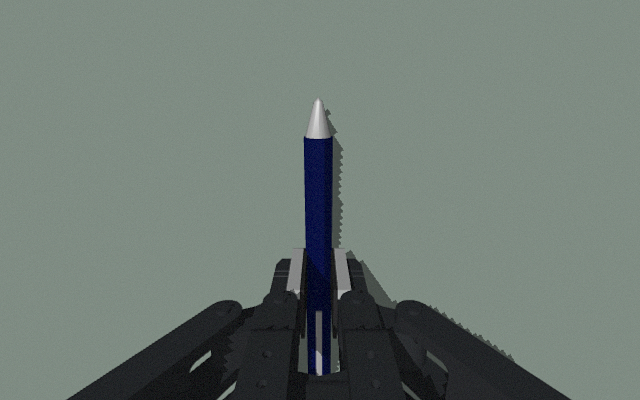

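View pics/sc25c.png

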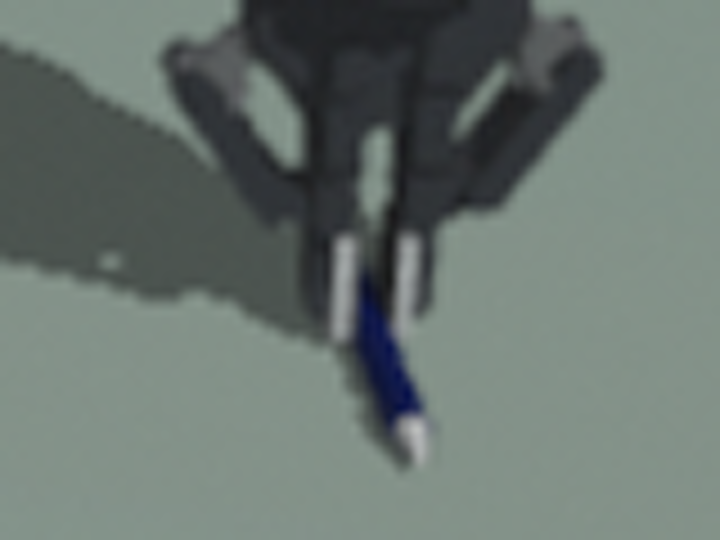

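Gripped at 10.9 mm, barrel centred at the grasp within about 1 mm. Lift, and work out the clip's pose.

Emit:
{"method": "step_arm", "body": {"deltas": [{"translation": [0,0,-0.02],"angular": [0,0,0],"grip": 1},{"translation": [0,0,-0.05],"angular": [0,0,0],"grip": 1},{"translation": [0,0,-0.08],"angular": [0,0,-4],"grip": 1},{"translation": [0,0,-0.11],"angular": [0,0,-10],"grip": 1},{"translation": [0,0,-0.14],"angular": [0,0,-17],"grip": 1}]}}

```text
clock: 26.7
ee_pos: [0.4554, 0.0168, 0.1163]
tcp_rot: [[0.31, 0.951, -0.002], [0.951, -0.31, 0.0], [-0.0, -0.002, -1.0]]
contact_force: [0.2, 1.1, -0.5]
opening: 0.011
```

```bash
python3 - <<'E'
from h import *
C=cam('top');f=lambda u,v:(240+u/10,148+v/10)
P=np.array([onz(C,f(*q),.006)[:2] for q in((332,78),(455,150),(250,510),(118,432))])
print(P,P.mean(0),[np.linalg.norm(P[i]-P[(i+1)%4]) for i in range(4)])
d=(P[0]+P[1]-P[2]-P[3]);print('yaw',np.degrees(np.arctan2(d[1],d[0])))
E
python3 plan.py 0.652 0.153 0.12 150|head -2
```

```text
[[0.7126 0.1486]
 [0.6927 0.114 ]
 [0.5918 0.1648]
 [0.6125 0.2015]] [0.6524 0.1572] [np.float64(0.03989650442601327), np.float64(0.11299946172593937), np.float64(0.04211619414012085), np.float64(0.11322723052089881)]
yaw -27.30303832277572
now [0.4554 0.0168 0.1163] yaw 71.95 F [ 0.2022  1.0858 -0.4665] op 0.011 t 26.7
total [190.4 144.7  -4. ] [ -0.1   -0.07 -78.05] rows 11.0
```

Emit:
{"method": "step_arm", "body": {"deltas": [{"translation": [0.017,0.013,0],"angular": [0,0,-7],"grip": 1},{"translation": [0.034,0.026,0],"angular": [0,0,-14],"grip": 1},{"translation": [0.051,0.039,0],"angular": [0,0,-21],"grip": 1},{"translation": [0.068,0.052,0],"angular": [0,0,-28],"grip": 1},{"translation": [0.085,0.065,0],"angular": [0,0,-35],"grip": 1}]}}

```text
clock: 27.12
ee_pos: [0.544, 0.078, 0.1163]
tcp_rot: [[-0.297, 0.955, -0.002], [0.955, 0.297, 0.0], [0.001, -0.002, -1.0]]
contact_force: [0.1, 0.2, 0.8]
opening: 0.0108
```

```bash
python3 plan.py 0.6535 0.157 0.12 152.7|head -2
```

```text
now [0.544  0.078  0.1163] yaw 107.3 F [0.1332 0.2299 0.7588] op 0.0108 t 27.1167
total [ 42.9 128.   -3.9] [ -0.08  -0.09 -45.4 ] rows 6.4
```

Emit:
{"method": "step_arm", "body": {"deltas": [{"translation": [0.007,0.02,0],"angular": [0,0,-7],"grip": 1},{"translation": [0.014,0.04,0],"angular": [0,0,-14],"grip": 1},{"translation": [0.021,0.06,0],"angular": [0,0,-21],"grip": 1},{"translation": [0.028,0.08,0],"angular": [0,0,-28],"grip": 1},{"translation": [0.035,0.1,0],"angular": [0,0,-35],"grip": 1}]}}

```text
clock: 27.53
ee_pos: [0.6294, 0.1418, 0.1156]
tcp_rot: [[-0.795, 0.607, -0.003], [0.607, 0.795, 0.0], [0.003, -0.002, -1.0]]
contact_force: [1.1, -0.8, -1.1]
opening: 0.0109
```

```bash
python3 plan.py 0.6535 0.157 0.11 152.7|head -2
```

```text
now [0.6294 0.1418 0.1156] yaw 142.64 F [ 1.0555 -0.808  -1.0621] op 0.0109 t 27.5333
total [-9.9 26.7  5.5] [ -0.08  -0.15 -10.06] rows 1.4
```

Emit:
{"method": "step_arm", "body": {"deltas": [{"translation": [-0.005,0.013,0],"angular": [0,0,-5],"grip": 1},{"translation": [-0.01,0.027,0.006],"angular": [-0.1,-0.1,-10],"grip": 1},{"translation": [-0.01,0.027,0.006],"angular": [-0.1,-0.1,-10],"grip": 1},{"translation": [-0.01,0.027,0.006],"angular": [-0.1,-0.1,-10],"grip": 1},{"translation": [-0.01,0.027,0.006],"angular": [-0.1,-0.1,-10],"grip": 1}]}}

```text
clock: 27.95
ee_pos: [0.6525, 0.1568, 0.109]
tcp_rot: [[-0.887, 0.461, -0.003], [0.461, 0.887, 0.0], [0.002, -0.001, -1.0]]
contact_force: [-0.6, 0.1, 0.7]
opening: 0.0111
```

```bash
python3 - <<'E'
from h import *
s,im=shot('wrist','w26');print(s['ee_pos'],s['opening'],s['contact_force'],s['clock'])
crop(im,320,170,190,230,4,'w26c')
E
```

```text
[0.6525 0.1568 0.109 ] 0.011070789973388779 [-0.5513  0.0681  0.7037] 27.95
```

View pics/w26.png

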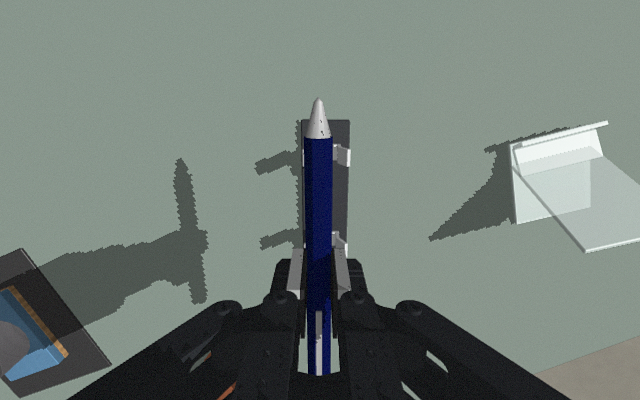

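```bash
python3 - <<'E'
from h import *
im=cv2.imread('pics/w26.png')[:,:,::-1];crop(im,320,190,160,120,5,'w26d')
E
```

View pics/w26d.png

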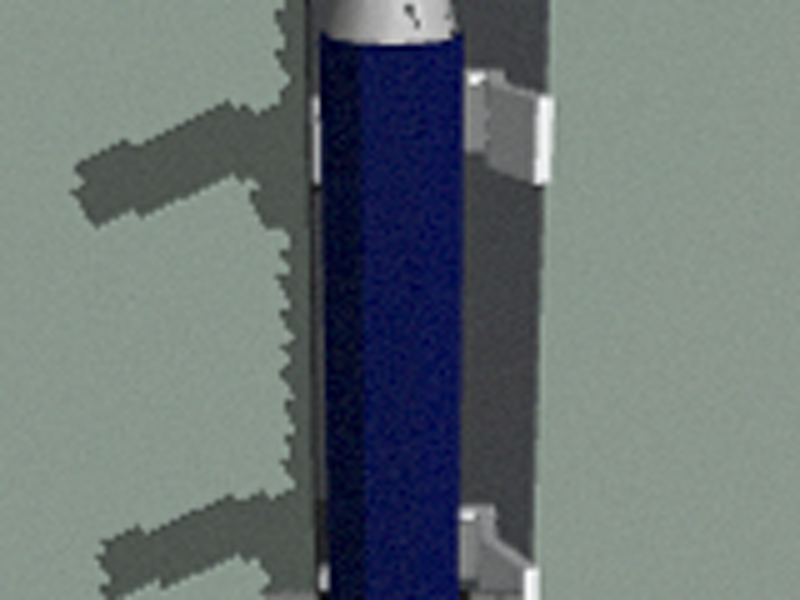

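Clip lips show to both sides of the pen: the far clip at cols 302.6-350.6 (rows 149-167), the near clip at cols 304.4-347.6 (starting at row 244).

```bash
cat > wt.py <<'E'
from h import *
M=np.array(calibration('wrist')['mount']);W=np.linalg.inv(M);Cw=(calibration('wrist')['intrinsics'],W[:3,:3],W[:3,3])
E
python3 - <<'E'
from wt import *
for lbl,u,v in(('fl',302.6,158),('fr',350.6,158),('nl',304.4,250),('nr',347.6,250),('fr top',350.6,149.3),('fr bot',350.6,166.5),('nr top',347.6,243.7)):
    print(lbl,onz(Cw,(u,v),.058))
# base far edge row 120 z .006 ; corners (302?,120),(350,120)
for u,v in((302,120.5),(350,120.5)):print('base',onz(Cw,(u,v),.103))
im=cv2.imread('pics/w26.png').astype(int)
print(im[112:126,342].sum(1)); print(im[135,290:306].sum(1),im[135,340:356].sum(1)); print(im[200,290:306].sum(1),im[200,340:356].sum(1))
# pen axis
for v in(145,200):
    print(v,im[v,298:340,2].tolist() if 0 else (im[v,:,0]-im[v,:,2]>20).nonzero()[0][[0,-1]])
E
```

```text
fl [ 0.034  -0.0112  0.058 ]
fr [0.034  0.0222 0.058 ]
nl [-0.0373 -0.0109  0.058 ]
nr [-0.0373  0.0221  0.058 ]
fr top [0.0401 0.022  0.058 ]
fr bot [0.028  0.0224 0.058 ]
nr top [-0.0319  0.022   0.058 ]
base [ 0.0553 -0.0135  0.103 ]
base [0.0553 0.0251 0.103 ]
[420 419 431 419 428 432 422 324 173 197 202 185 213 204]
[433 422 430 425 435 414 234 242 244 238 234 143 168 197 196 210] [204 209 197 191 204 211 212 204 211 301 441 426 427 423 427 423]
[432 426 420 433 413 432 423 277 245 244 244 229 126 181 187  57] [199 193 201 194 194 192 199 253 443 428 423 439 419 431 425 422]
145 [304 332]
200 [305 332]
```

Emit:
{"method": "step_arm", "body": {"deltas": [{"translation": [-0.004,0.005,0.01],"angular": [0,0,0],"grip": 1},{"translation": [-0.004,0.005,0.02],"angular": [0,0,0],"grip": 1},{"translation": [-0.004,0.005,0.03],"angular": [0,0,0],"grip": 1},{"translation": [-0.004,0.005,0.035],"angular": [0,0,0],"grip": 1},{"translation": [-0.004,0.005,0.035],"angular": [0,0,0],"grip": 1}]}}

```text
clock: 28.42
ee_pos: [0.6563, 0.1588, 0.0718]
tcp_rot: [[-0.887, 0.461, -0.007], [0.461, 0.887, -0.001], [0.006, -0.004, -1.0]]
contact_force: [0.0, -0.2, -0.3]
opening: 0.0111
```

Emit:
{"method": "step_arm", "body": {"deltas": [{"translation": [0,0,0],"angular": [0,0,0],"grip": 1},{"translation": [0,0,0],"angular": [0,0,0],"grip": 1},{"translation": [0,0,0],"angular": [0,0,0],"grip": 1},{"translation": [0,0,0],"angular": [0,0,0],"grip": 1},{"translation": [0,0,0],"angular": [0,0,0],"grip": 1}]}}

```text
clock: 28.83
ee_pos: [0.6567, 0.1588, 0.0723]
tcp_rot: [[-0.887, 0.461, -0.006], [0.461, 0.887, -0.0], [0.005, -0.003, -1.0]]
contact_force: [-0.4, -0.6, 0.1]
opening: 0.0109
```

```bash
python3 - <<'E'
from h import *
s,im=shot('wrist','w27');print(s['ee_pos'],s['tcp_rot'],s['contact_force'],s['clock'])
crop(im,320,190,160,150,5,'w27d')
s,im=shot('scene','sc27');crop(im,360,225,100,75,8,'sc27c')
s,im=shot('top','top27');crop(im,270,178,80,60,10,'top27c')
E
```

```text
[0.6567 0.1588 0.0723] [[-0.8873  0.4612 -0.0058]
 [ 0.4612  0.8873 -0.0004]
 [ 0.005  -0.003  -1.    ]] [-0.3872 -0.615   0.1008] 28.8333
```

View pics/w27d.png

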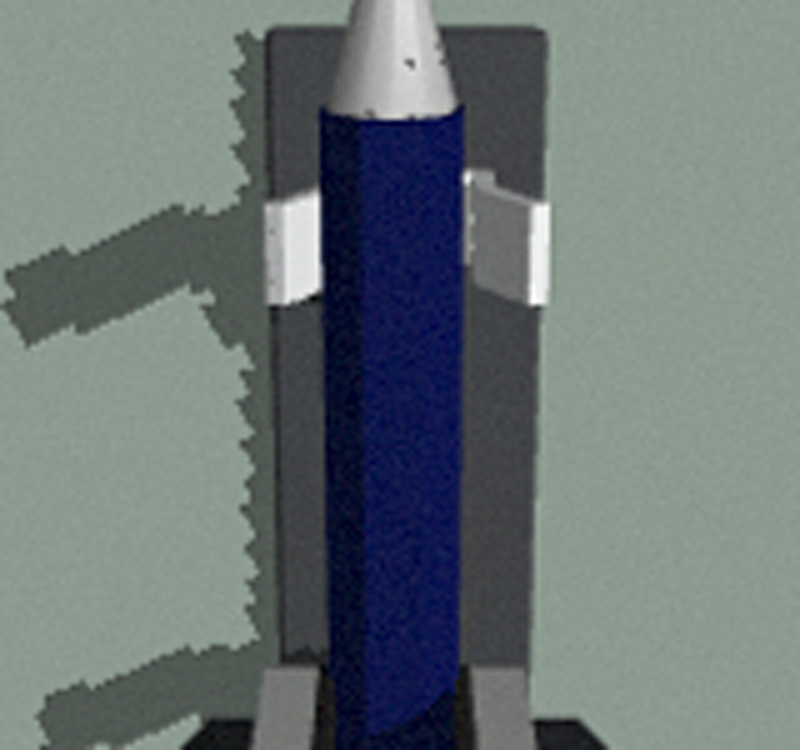

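View pics/sc27c.png

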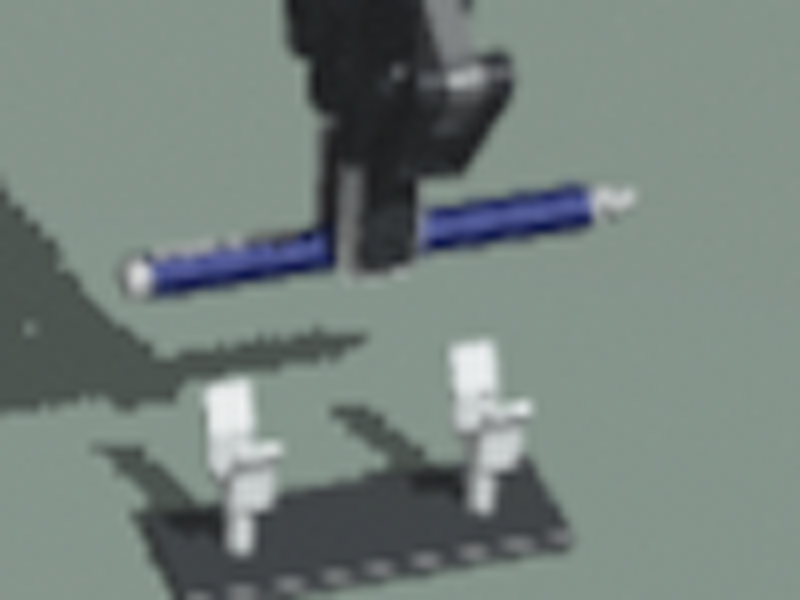

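Emit:
{"method": "step_arm", "body": {"deltas": [{"translation": [0.001,0.002,0.01],"angular": [0,0.2,0],"grip": 1},{"translation": [0.001,0.002,0.02],"angular": [-0.1,0.3,0],"grip": 1},{"translation": [0.001,0.002,0.03],"angular": [-0.1,0.3,0],"grip": 1},{"translation": [0.001,0.002,0.038],"angular": [-0.1,0.3,0],"grip": 1},{"translation": [0.001,0.002,0.038],"angular": [-0.1,0.3,0],"grip": 1}]}}

```text
clock: 29.4
ee_pos: [0.654, 0.1606, 0.0309]
tcp_rot: [[-0.887, 0.461, -0.015], [0.461, 0.887, 0.002], [0.015, -0.005, -1.0]]
contact_force: [-1.1, -0.1, -1.0]
opening: 0.011
```

Emit:
{"method": "step_arm", "body": {"deltas": [{"translation": [0,0,0],"angular": [0,0,0],"grip": 1},{"translation": [0,0,0],"angular": [0,0,0],"grip": 1},{"translation": [0,0,0],"angular": [0,0,0],"grip": 1},{"translation": [0,0,0],"angular": [0,0,0],"grip": 1},{"translation": [0,0,0],"angular": [0,0,0],"grip": 1}]}}

```text
clock: 29.82
ee_pos: [0.6545, 0.1606, 0.0314]
tcp_rot: [[-0.887, 0.461, -0.014], [0.461, 0.887, 0.003], [0.014, -0.004, -1.0]]
contact_force: [-0.7, 0.1, -0.1]
opening: 0.0109
```

```bash
python3 - <<'E'
from h import *
s,im=shot('wrist','w28');print(s['ee_pos'],s['tcp_rot'],s['contact_force'],s['clock'])
crop(im,320,190,160,150,5,'w28d')
s,im=shot('scene','sc28');crop(im,360,235,100,75,8,'sc28c')
E
```

```text
[0.6545 0.1606 0.0314] [[-0.8872  0.4612 -0.0143]
 [ 0.4612  0.8873  0.0027]
 [ 0.0139 -0.0042 -0.9999]] [-0.7452  0.1179 -0.0881] 29.8167
```

View pics/w28d.png

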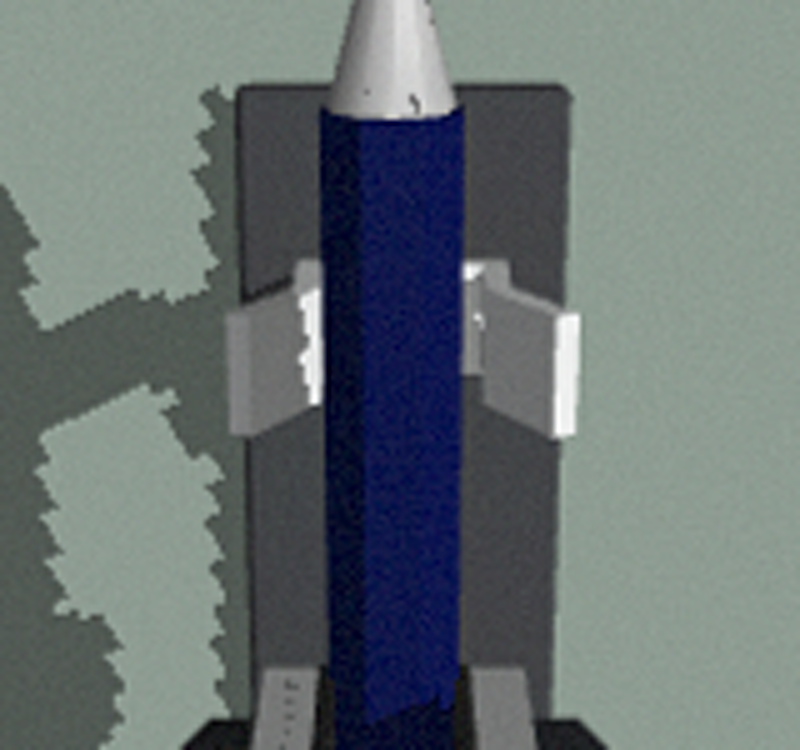

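View pics/sc28c.png

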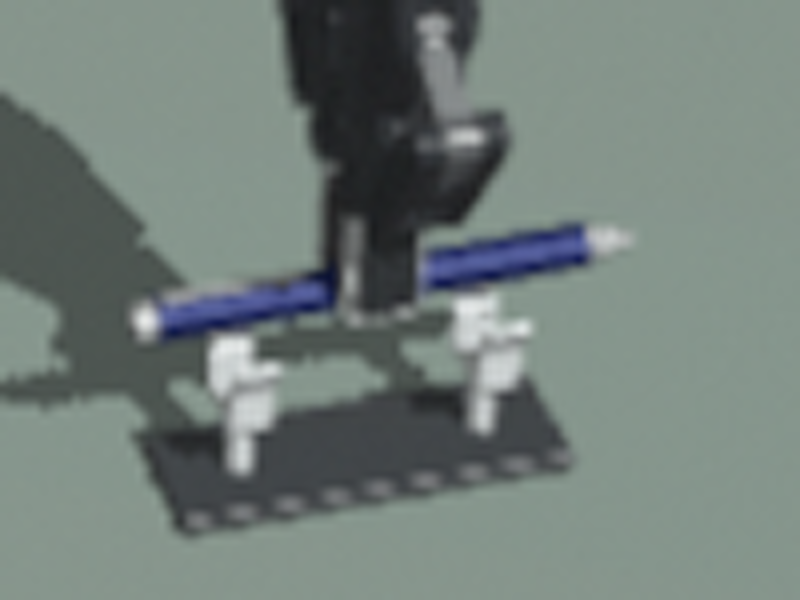

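The tilt crept to 0.8° because my pitch correction had the wrong sign. I'll let the plan compute the levelling and lower slightly.

```bash
python3 plan.py 0.6558 0.161 0.024 152.54|head -2
```

```text
now [0.6544 0.1606 0.0314] yaw 152.53 F [0.9873 0.5129 0.6308] op 0.0107 t 29.9167
total [-1.2  1.   7.3] [-0.25 -0.81 -0.  ] rows 0.2
```

Emit:
{"method": "step_arm", "body": {"deltas": [{"translation": [-0.001,0.001,0.002],"angular": [-0.2,-0.8,0],"grip": 1},{"translation": [-0.001,0.001,0.003],"angular": [-0.2,-0.8,0],"grip": 1},{"translation": [-0.001,0.001,0.005],"angular": [-0.2,-0.8,0],"grip": 1},{"translation": [-0.001,0.001,0.006],"angular": [-0.2,-0.8,0],"grip": 1},{"translation": [-0.001,0.001,0.007],"angular": [-0.2,-0.8,0],"grip": 1}]}}

```text
clock: 30.33
ee_pos: [0.6555, 0.1611, 0.0241]
tcp_rot: [[-0.887, 0.461, -0.001], [0.461, 0.887, -0.001], [0.0, -0.001, -1.0]]
contact_force: [-0.2, -0.0, 0.5]
opening: 0.0108
```

```bash
python3 plan.py 0.6558 0.161 0.006 152.54|head -2;python3 - <<'E'
from h import *
s,im=shot('wrist','w29');print(s['ee_pos'],s['contact_force'],s['clock'])
crop(im,320,190,160,150,5,'w29d')
E
```

```text
now [0.6555 0.1611 0.0241] yaw 152.54 F [-0.2089 -0.0353  0.5157] op 0.0108 t 30.3333
total [-0.3  0.1 18.1] [-0.06 -0.02  0.  ] rows 0.4
[0.6555 0.1611 0.0241] [-0.2089 -0.0353  0.5157] 30.3333
```

View pics/w29d.png

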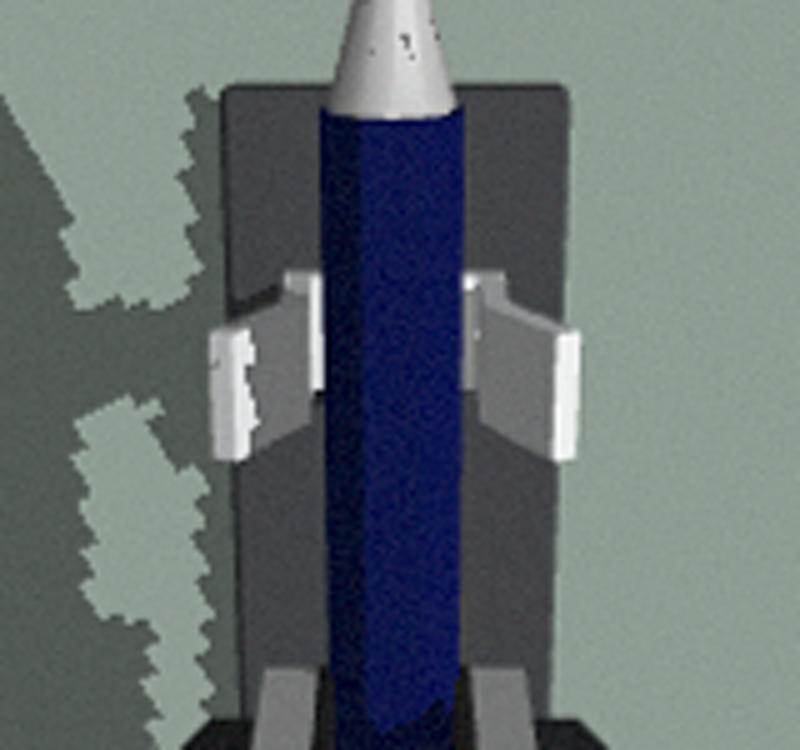

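Aligned: lips' mid at 395, pen at 393, and the x offset is under 1 mm. Lowering into the clips.

Emit:
{"method": "step_arm", "body": {"deltas": [{"translation": [0,0,0.003],"angular": [0,0,0],"grip": 1},{"translation": [0,0,0.006],"angular": [0,0,0],"grip": 1},{"translation": [0,0,0.009],"angular": [0,0,0],"grip": 1},{"translation": [0,0,0.012],"angular": [0,0,0],"grip": 1},{"translation": [0,0,0.014],"angular": [0,0,0],"grip": 1}]}}

```text
clock: 30.8
ee_pos: [0.6551, 0.1609, 0.0093]
tcp_rot: [[-0.887, 0.461, -0.002], [0.461, 0.887, -0.001], [0.001, -0.002, -1.0]]
contact_force: [-0.9, -0.2, -0.3]
opening: 0.0111
```

```bash
python3 plan.py 0.6555 0.161 0.0055 152.54|head -2;python3 - <<'E'
from h import *
s,im=shot('scene','sc30');crop(im,360,235,100,75,8,'sc30c')
s,im=shot('wrist','w30');crop(im,320,190,160,150,5,'w30d')
E
```

```text
now [0.6551 0.1609 0.0093] yaw 152.54 F [-0.9275 -0.1852 -0.3414] op 0.0111 t 30.8
total [-0.4  0.2  3.8] [-0.1  -0.07 -0.  ] rows 0.1
```

View pics/sc30c.png

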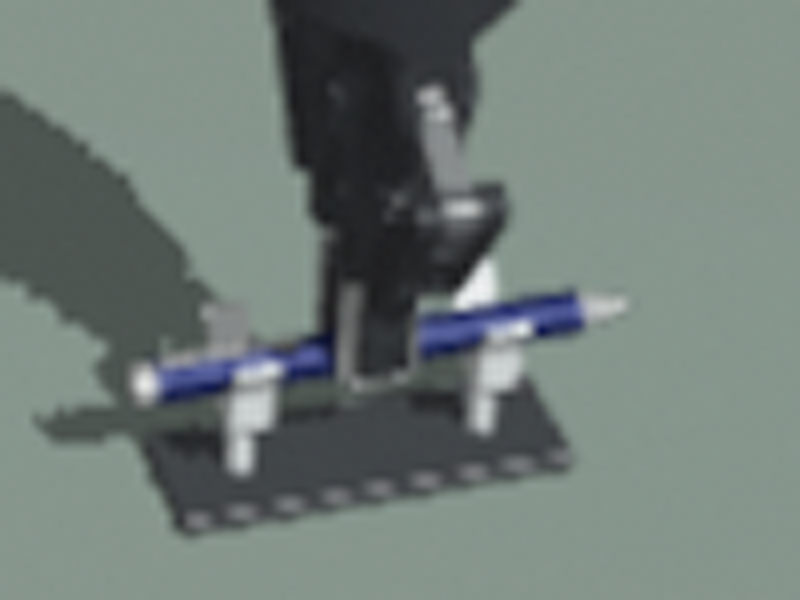

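View pics/w30d.png

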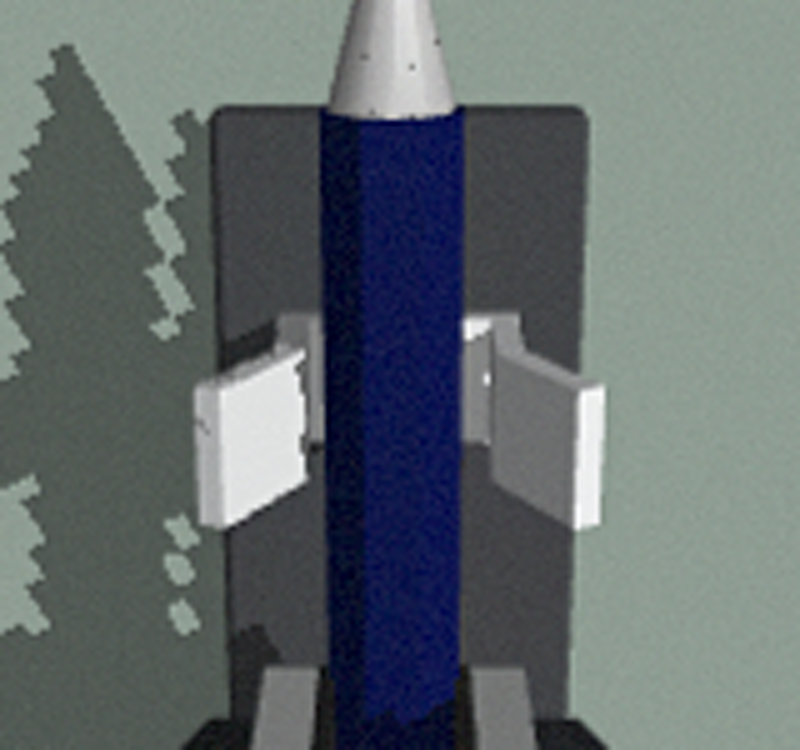

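Pen sits between both clips' sides. Lower the last 4 mm and check force.

Emit:
{"method": "step_arm", "body": {"deltas": [{"translation": [0,0.0005,0.001],"angular": [0,0,0],"grip": 1},{"translation": [0,0.0005,0.002],"angular": [0,0,0],"grip": 1},{"translation": [0,0.0005,0.003],"angular": [0,0,0],"grip": 1},{"translation": [0,0.0005,0.004],"angular": [0,0,0],"grip": 1},{"translation": [0,0.0005,0.004],"angular": [0,0,0],"grip": 1}]}}

```text
clock: 31.32
ee_pos: [0.6551, 0.1614, 0.005]
tcp_rot: [[-0.887, 0.461, -0.002], [0.461, 0.887, -0.001], [0.002, -0.002, -1.0]]
contact_force: [-0.6, 1.0, -1.0]
opening: 0.0111
```

```bash
python3 plan.py 0.6555 0.161 0.0045 152.54|head -2
```

```text
now [0.6551 0.1614 0.005 ] yaw 152.53 F [-0.5616  0.9978 -1.0427] op 0.0111 t 31.3167
total [-0.6 -0.1  0.5] [-0.12 -0.1  -0.01] rows 0.0
```

Emit:
{"method": "step_arm", "body": {"deltas": [{"translation": [0,0,0.001],"angular": [0,0,0],"grip": 1},{"translation": [0,0,0.001],"angular": [0,0,0],"grip": 1},{"translation": [0,0,0.001],"angular": [0,0,0],"grip": 1},{"translation": [0,0,0.001],"angular": [0,0,0],"grip": 0.8},{"translation": [0,0,0.001],"angular": [0,0,0],"grip": 0.7}]}}

```text
clock: 31.73
ee_pos: [0.6552, 0.1614, 0.004]
tcp_rot: [[-0.887, 0.461, -0.002], [0.461, 0.887, -0.001], [0.001, -0.002, -1.0]]
contact_force: [-0.6, -0.1, 0.4]
opening: 0.0252
```

Emit:
{"method": "step_arm", "body": {"deltas": [{"translation": [0,0,0],"angular": [0,0,0],"grip": 0.6},{"translation": [0,0,0],"angular": [0,0,0],"grip": 0.5},{"translation": [0,0,0],"angular": [0,0,0],"grip": 0.5},{"translation": [0,0,0],"angular": [0,0,0],"grip": 0.5},{"translation": [0,0,0],"angular": [0,0,0],"grip": 0.5}]}}

```text
clock: 32.15
ee_pos: [0.6551, 0.1614, 0.0038]
tcp_rot: [[-0.887, 0.461, -0.002], [0.461, 0.887, -0.001], [0.002, -0.002, -1.0]]
contact_force: [-0.2, -0.2, -0.6]
opening: 0.0425
```

Emit:
{"method": "step_arm", "body": {"deltas": [{"translation": [0,0,-0.02],"angular": [0,0,0],"grip": 0.5},{"translation": [0,0,-0.05],"angular": [0,0,0],"grip": 0.5},{"translation": [0,0,-0.08],"angular": [0,0,0],"grip": 0.5},{"translation": [0,0,-0.11],"angular": [0,0,0],"grip": 0.5},{"translation": [0,0,-0.14],"angular": [0,0,0],"grip": 0.5}]}}

```text
clock: 32.57
ee_pos: [0.6552, 0.1614, 0.145]
tcp_rot: [[-0.887, 0.461, -0.003], [0.461, 0.887, -0.001], [0.002, -0.002, -1.0]]
contact_force: [-0.2, -0.4, -0.7]
opening: 0.0425
```

```bash
python3 - <<'E'
from h import *
s,im=shot('scene','sc31');crop(im,360,235,100,75,8,'sc31c')
s,im=shot('wrist','w31');print(s['ee_pos'],s['opening'],s['contact_force'],s['clock']);crop(im,320,170,190,150,4,'w31d')
E
```

```text
[0.6594 0.1623 0.1524] 0.04243302521894358 [1.9445 0.8797 3.42  ] 32.6167
```

View pics/sc31c.png

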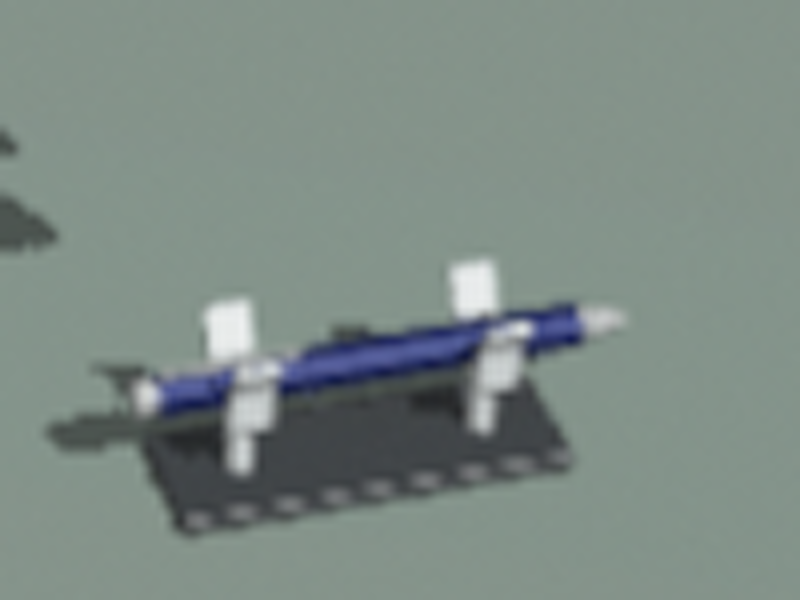

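View pics/w31d.png

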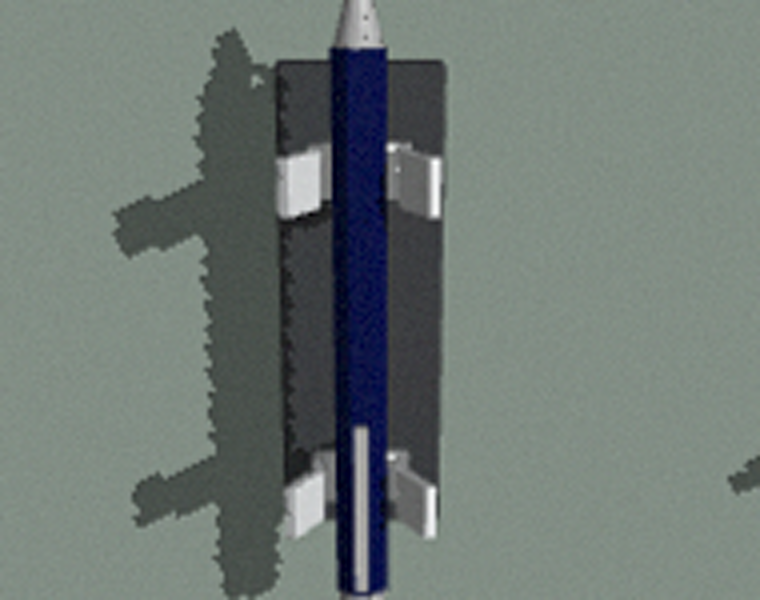

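Pen lies in both clips. I'll check its middle numerically and everything else from the top.

```bash
python3 - <<'E'
from wt import *
z0=.1524  # TCP z
f=lambda u,v:(225+u/4,95+v/4)
for z in(.147,.1524):
  L=[onz(Cw,f(360,v),z-.051)[0] for v in(157,217,475,538)]
  P=[onz(Cw,f(360,v),z-.040)[0] for v in(48,593)]
  B=onz(Cw,f(360,62),z-.006)[0]
  print(z,'clips',np.mean(L[:2]),np.mean(L[2:]),'mid',np.mean(L),'base mid',B-.058,'barrel',P,'mid',np.mean(P))
s,im=shot('top','top31');crop(im,270,178,80,60,10,'top31c');print(sense()['ee_pos'])
C=cam('scene');g=lambda u,v:(310+u/8,235-37+v/8)
# scene: barrel ends, clip feet
a,b=[onz(C,g(*q),.036)[:2] for q in((158,396),(581,324))];print('barrel mid scene',(a+b)/2,np.linalg.norm(a-b))
B=[onz(C,g(*q),.006)[:2] for q in((190,525),(573,458),(530,375),(135,432))];print('base mid scene',np.mean(B,0))
E
```

```text
0.147 clips 0.03930529655216384 -0.029742180500369524 mid 0.004781558025897158 base mid 0.0025843005801858485 barrel [np.float64(0.06556034245430149), np.float64(-0.05583946615629655)] mid 0.004860438149002472
0.1524 clips 0.03845561713314155 -0.03199647556273998 mid 0.003229570785200784 base mid 0.0022279108712212822 barrel [np.float64(0.06525731983590334), np.float64(-0.058513829049632246)] mid 0.0033717453931355473
[0.6579 0.162  0.1476]
barrel mid scene [0.6596 0.1682] 0.12348101727342091
base mid scene [0.6624 0.1677]
```

View pics/top31.png

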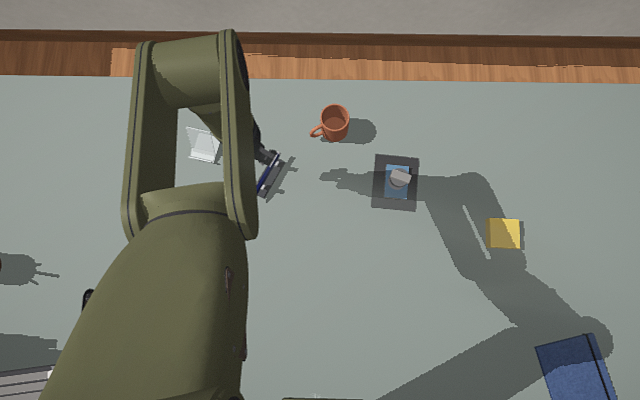

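The top view shows the stack intact, and the mug, stand and note block where they were. One still call, a last look at the whole scene, then hand in.

Emit:
{"method": "step_arm", "body": {"deltas": [{"translation": [0,0,-0.02],"angular": [0,0,0],"grip": 0.5},{"translation": [0,0,-0.03],"angular": [0,0,0],"grip": 0.5},{"translation": [0,0,-0.03],"angular": [0,0,0],"grip": 0.5},{"translation": [0,0,-0.03],"angular": [0,0,0],"grip": 0.5},{"translation": [0,0,-0.03],"angular": [0,0,0],"grip": 0.5}]}}

```text
clock: 33.13
ee_pos: [0.6569, 0.1618, 0.176]
tcp_rot: [[-0.887, 0.461, 0.003], [0.461, 0.887, -0.0], [-0.002, 0.001, -1.0]]
contact_force: [0.5, -0.6, -1.1]
opening: 0.0427
```

```bash
python3 - <<'E'
from h import *
s,im=shot('scene','sc32');print(s['clock'],s['ee_pos'])
C={n:cam(n) for n in('scene',)}
for th in ['phone_stand','mug','note_block']: print(th,[np.round(b['bbox'],1).tolist() for b in boxes_of('scene',th)[:1]])
E
```

```text
33.1333 [0.6569 0.1618 0.176 ]
phone_stand [[395.9, 309.5, 53.5, 55.7]]
mug [[262.4, 230.4, 47.6, 50.4]]
note_block [[249.3, 143.7, 31.0, 17.0]]
```

View pics/sc32.png

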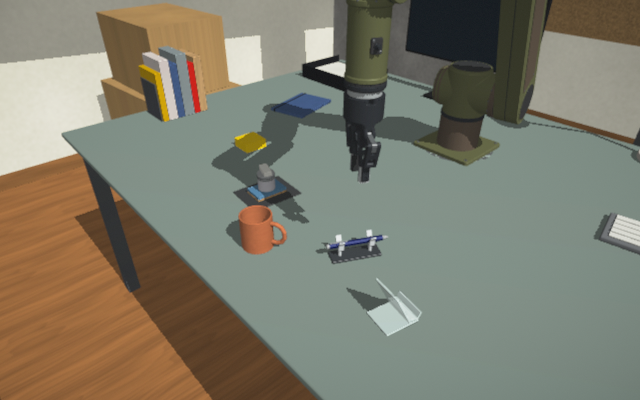

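The last picture shows the stack on the pad at (266,185) and the pen in both clips at (357,243). The mug, stand and note block are unmoved, and the gripper is clear.

```bash
python3 -c "
from rig import *
print(close_job())"
```

```text
the job is handed in; nothing more can be done
None
```

I did all four placements in the order asked, letting go of each thing before taking the next, and handed the job in at about 33 s.

My last checks before handing in:
- **Tile:** cork down in the middle of the pad, within about 1.5 mm, and its yaw matches the pad's (-4.94° against -4.94°).
- **Tin:** upright on the tile. The top view put it within about 1.5 mm of the middle; one wrist view suggested its base could be about 2.5 mm off.
- **Eraser:** flat on the cap, about 1.5 mm from its centre.
- **Pen:** lying in both clips. Its middle is within about 1 mm of the holder's middle by the wrist camera, but about 3 mm by the coarser scene camera.
- **Bystanders:** the mug, phone stand and note block were detected where they stood at the start, within about 1 px. I saw no sizeable contact forces.

**What disagreed:**
- **Fingertips:** in the pictures they sat about 27–29 mm behind the reported TCP, not at it as the text says. I set grasp heights from the pictures, so TCP z went below zero.
- **Cameras:** the top and wrist cameras differed by 2–3 mm in x. For most of the placing I measured thing and target in the same wrist view.

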